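Check a cupboard-door frame for squareness with a slide rule

TASK

Check whether the little wooden cupboard-door frame is square: set the spring-loaded slide rule flat inside it, ends seated in two opposite inner corners, then move it across to the other diagonal and compare the two readings. When you have measured both, leave the rule sitting flat in the longer diagonal with both ends snug in the corners. Ease the rule in and out gently - never ram it, drop it or let it snap against the frame - and do not disturb the other things on the worktop.

Things in the scene. Friction and masses are not known exactly. Their poses are not given: they have to be found in the camera images.
- frame_centre (a point): Centre of the frame's opening, 8 mm above the worktop. x points to two opposite inner corners, y to the other two. In a true square the inner corners would be 138 mm from here; in this frame one pair is 4 to 6 mm farther out, the other pair as much nearer (which is for you to find out). The round ends of the rule seat about 2 mm short of the sharp corners.
- rule_grip (a point): Middle of the black upright grip of the slide rule, 36 mm above the rule's underside. The grip is 40 mm long (x), 18 mm wide (y) and stands from 14 to 55 mm above the underside. x points along the rule to its tongue end, z up.
- rule_heel (a point): Outermost point of the fixed end (heel) of the rule, 146 mm behind the grip's middle, 7 mm above the underside. The end is an upright steel pin of 10 mm diameter that reaches from 1 to 13 mm above the underside.
- rule_tip (a point): Outermost point of the sliding end of the rule's steel tongue, 7 mm above the underside; 146 mm ahead of the grip's middle when out, nearer by the reading of rule_tongue. It has the same 10 mm upright pin as the heel.
- rule_tongue (a joint): How far the tongue is pushed in, in m: 0 fully out, at most 0.044 (hard stop). A spring pushes it out with about 2 N at 0 plus 0.7 N per further 10 mm. The rule's length over its ends is 0.292 minus this, so when seated the smaller value means the longer diagonal.
- door_frame: Wooden door frame lying flat on the worktop, immovable: four pine bars 24 mm wide and 16 mm high round an open middle (a rhombus a few degrees out of square) with inner sides 195 mm long. Origin on the worktop under its centre, axes as frame_centre.
- slide_rule: Loose aluminium slide rule (190 to 310 g), at first on the worktop beside the frame; origin at its underside below the grip, axes as rule_grip. Its bar is 16 mm wide, 14 mm high. With the spring relaxed it is 292 mm long over its ends (146 mm either side of the grip), longer than both diagonals: its spring must be pushed in to fit.
- garlic: Bystander: garlic bulb, 53 mm across; origin at its underside.
- salt_jar: Bystander: glass jar with wooden stopper, 49 mm across, 96 mm tall; origin at its underside.

How it is judged:
By the outcome, as a careful person would: the job done as asked, in the order asked, and still so for the second after the job is handed in, with the robot touching nothing.
It also fails if it takes over 72 s, if anything falls off the work surface, if the arm or the gripper's body presses on something with over 40 N, if the wrist force passes 120 N, or if a joint passes its speed limit or range.

ROBOT

A 7-joint arm with a two-finger parallel gripper is mounted at the origin on a cart in front of the work surface, level with it; the furniture and walls round the work are solid. World frame = base frame: x ahead of the robot, y to its left, z up, the work surface at z = 0. Lengths are in mm, angles in rad, forces in N, time in s.
With the tool pointing down it reaches from about 375 to 925 mm from the base axis. Payload 3.1 kg.
Tool frame: the origin (TCP) lies midway between the tips of the shut fingers; the grasp point (between the pads) lies 19 mm behind it; z points along the fingers, y is the line along which they close (so a half turn about z gives the same grasp; the last joint's range is limited). The gripper opens to 85 mm and grips with 20 to 120 N. Pads are 22 mm wide; open, the fingers measure 114 mm over their backs; the gripper's body (76 mm by 85 mm) begins 54 mm behind the grasp point. The pads swing forward as they close: fully open they stand 13 mm farther back than shut.
Start: joints at [-1.234, 0.383, 0.044, 1.598, -0.018, 1.161, -0.05], TCP at [273.778, 589.533, 231.269] pointing down, gripper open.
Joint ranges: [-2.61, 2.61], [-0.41, 2.15], [-1.48, 1.57], [0, 2.5], [-1.57, 4.71], [0.05, 1.97], [-2.85, 2.85]. Speed limits (rad/s): [2.79, 2.79, 3.14, 3.14, 3.14, 3.14, 3.14].

INTERFACE

Orientations are given as a unit quaternion [x, y, z, w].
In Python, from station import r gives the robot as it stands.
- The arm moves only by the tool servo_tool, never from a script. Its argument "moves" is a list that holds one entry, the list of rows, each a list of 4 numbers: the shift along the tool's x, y, z in units of 100 mm (1.0 is 100 mm), then the turn about the tool's z in units of 4 degrees (1.0 is 4 degrees). A call has exactly 5 rows; each row shifts and turns the commanded pose from where the row before left it, along the tool's axes as they then stand; what a row does not reach is not made up. A row lasts 1/12 s, in which the tool goes at most 41.7 mm and 7.16 degrees, less where a joint would pass 70% of its speed; a pose out of reach is approached as far as the arm can. A call with a number of a shift or a turn outside -1 to 1 is refused whole. A call with a gripper value outside its range is refused whole. "claw" is the opening, from -1 (shut) to 1 (fully open), set as the call begins (left out, the last holds). The fingers move at their own pace and stop on an object; "grip_force" is the grip in N (left out, the last holds). Time passes only in rows, so rows that do not move let the fingers close, or fill a call up. It gives the time, the measured TCP pose, the force, the opening and the grip force at its end, in the units of the state.
- r.read_state(): the state, without advancing time (a new reading comes with each control period).
- r.snapshot(name): name is "side" or "top" or "wrist"; returns the picture (420x560x3 uint8, red, green, blue); there is no depth.
- r.get_calibration(name): a dict with "camera_matrix" (3x3 intrinsics, pixels), "k1" (the pictures are not rectified: a ray, as slopes to the right and down, at radius r is drawn at 1 + k1 r^2 times it, then the intrinsics apply), "R" (3x3) and "t" (3): a world point X has camera coordinates R X + t. Camera axes: x right, y down, z forward; pixel columns grow to the right and rows downward; lengths in mm; the calibration is good to about 2 mm. A picture is of the moment at which its call begins: read the wrist's pose just before it. get_calibration takes no time and is no camera call; for the wrist camera it gives the pose at the moment of the call.
- r.close_job(): hands the job in; it is judged then, once.
The state is a dict: "time_s": time; "joint_positions": joint angles; "joint_vel": joint speeds; "tau": joint torques, N m; "eef_pos": TCP position; "orientation": TCP orientation; "ft_force": force on the tool from outside, world axes, zero at the start; "moment": the same for the moment, N m; "gripper_width": finger opening in mm; "grip_force": force on a finger pad.
Only numpy, scipy, OpenCV 4.12 (cv2) and the standard library are available. Lean on these libraries where they do the work, as an engineer would, in place of code of your own. Each camera call takes 0.05 s, during which the arm holds its last target. There are 200 camera calls.

## Working session

There is one attempt and no reset: what is moved stays moved. The work goes in short steps, Python scripts to look and compute and a tool call to move; the robot and the scene stay as the last step left them, time stands still between calls to the robot, and variables do not carry over. Pictures are saved under pics/ and viewed, at most 10 in all, crops included, and the job is handed in when it is done.

Besides the shell and the picture viewer there is one more tool, called after "Request:" in YAML: its name, and indented under it one key for each argument. servo_tool: Moves the arm, as the interface text tells. Shifts and turns lie within -1 to 1; 1 stands for 100 mm of shift or 4 degrees of turn. Its arguments: {"type":"object","properties":{"moves":{"type":"array"},"claw":{"type":"number"},"grip_force":{"type":"number"}},"required":["moves"]}

```bash
ls; mkdir -p pics; python3 - <<'E'
from station import r
import cv2,numpy as np
np.set_printoptions(precision=4,suppress=True)
s=r.read_state();print(s)
for n in("top","side"):
    cv2.imwrite(f"pics/{n}0.png",r.snapshot(n)[:,:,::-1]);c=r.get_calibration(n);print(c)
print(r.get_calibration("wrist"))
E
```

```text
pics
{'time_s': 0.0, 'joint_positions': array([-1.2338,  0.3838,  0.0439,  1.5996, -0.0179,  1.1612, -0.0499]), 'joint_vel': array([ 0.0019,  0.0014, -0.0009,  0.0007, -0.0002, -0.0008,  0.0006]), 'tau': array([ -0.    , -43.3472,   1.0244, -24.9518,   0.0106,   0.0113,
        -0.    ]), 'eef_pos': array([273.4254, 588.6611, 229.8842]), 'orientation': array([ 0.2156,  0.9765, -0.0013, -0.0002]), 'ft_force': array([-0.4895, -0.0551,  0.4165]), 'moment': array([ 0.0599, -0.0035,  0.0023]), 'grip_force': 0.0, 'gripper_width': 85.42210512315216}
{'camera_matrix': array([[414.181 ,   0.    , 280.682 ],
       [  0.    , 414.181 , 199.3033],
       [  0.    ,   0.    ,   1.    ]]), 'k1': -0.0027303187801512, 'R': array([[ 0.0238, -0.9997,  0.0014],
       [-0.9951, -0.0238, -0.0957],
       [ 0.0957,  0.0009, -0.9954]]), 't': array([  -4.8684,  560.2223, 1170.6811])}
{'camera_matrix': array([[447.2377,   0.    , 287.3351],
       [  0.    , 447.2377, 210.4194],
       [  0.    ,   0.    ,   1.    ]]), 'k1': -0.12528368482547744, 'R': array([[-0.6598, -0.7514, -0.0079],
       [-0.5845,  0.5198, -0.623 ],
       [ 0.4722, -0.4064, -0.7822]]), 't': array([ 386.9931,  367.1406, 1310.5176])}
{'camera_matrix': array([[350.8209,   0.    , 280.7395],
       [  0.    , 350.8209, 208.9991],
       [  0.    ,   0.    ,   1.    ]]), 'k1': -0.0915833964900479, 'R': array([[ 0.4206,  0.9072, -0.0035],
       [ 0.8687, -0.4016,  0.2899],
       [ 0.2616, -0.125 , -0.957 ]]), 't': array([-647.3876,  -38.5157,  379.3159])}
```

View pics/top0.png

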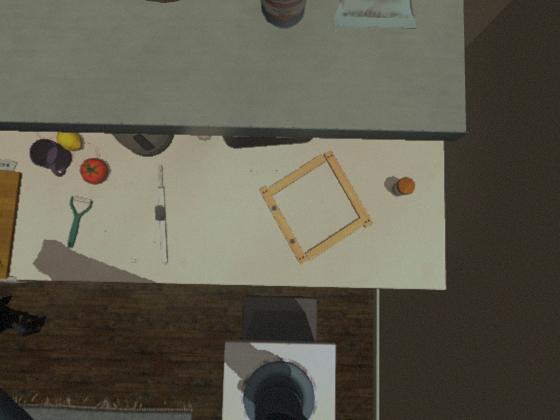

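View pics/side0.png

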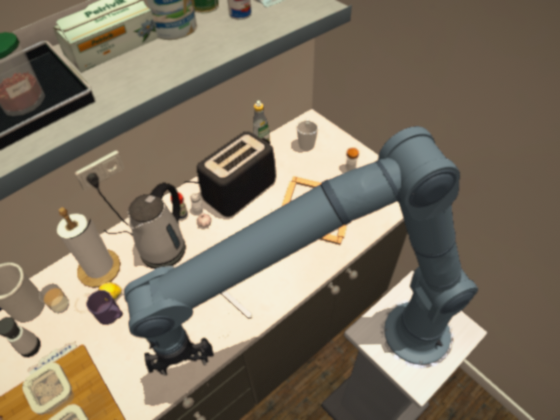

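Top view: the rule stands near-vertical at (160,165)–(166,262) with its grip at (160,212). The frame's corners are near (329,152), (263,190), (302,262) and (371,222), and the jar is at (405,185). The side view shows the toaster behind the frame, with a shelf overhead. Next I'll measure these.

```bash
cat > h.py <<'E'
import numpy as np, cv2
np.set_printoptions(precision=2,suppress=True)
def ray(c,px):
    K=np.array(c["camera_matrix"]);px=np.atleast_2d(np.asarray(px,float))
    u=cv2.undistortPoints(px[:,None],K,np.array([c["k1"],0,0,0.]))[:,0]   # k1: drawn = 1+k1 r^2
    d=np.c_[u,np.ones(len(u))]@np.array(c["R"]);o=-np.array(c["R"]).T@np.array(c["t"])
    return o,d
def plane(c,px,z):
    o,d=ray(c,px);return (o+d*((z-o[2])/d[:,2])[:,None])[:,:2]
def proj(c,X):
    p=np.atleast_2d(X)@np.array(c["R"]).T+np.array(c["t"]);s=p[:,:2]/p[:,2:];s=s*(1+c["k1"]*(s**2).sum(1,keepdims=True))
    K=np.array(c["camera_matrix"]);return s@K[:2,:2].T+K[:2,2]
E
python3 - <<'E'
from h import *
from station import r
c=r.get_calibration("top");im=cv2.imread("pics/top0.png")
hsv=cv2.cvtColor(im,cv2.COLOR_BGR2HSV)
# frame: saturated orange pine
m=cv2.inRange(hsv,(8,70,90),(30,255,255));m[:,:240]=0;m[:,385:]=0;m[:135]=0;m[275:]=0
m=cv2.morphologyEx(m,cv2.MORPH_CLOSE,np.ones((5,5)))
cs,h=cv2.findContours(m,cv2.RETR_CCOMP,cv2.CHAIN_APPROX_NONE)
for q,hh in zip(cs,h[0]):
    a=cv2.contourArea(q)
    if a<1000: continue
    e=cv2.approxPolyDP(q,8,True)[:,0].astype(float)
    print("outer" if hh[3]<0 else "inner",a,e.tolist())
    w=plane(c,e,16);print(w)
    if len(w)==4: print("centre",w.mean(0),"diags",np.linalg.norm(w[0]-w[2]),np.linalg.norm(w[1]-w[3]))
print("grip",plane(c,[160,212],55)); print("rule ends",plane(c,[[160,165],[166,262]],14)); print("jar",plane(c,[405,185],96)); print("shelf edge z=0",plane(c,[[300,137],[445,290]],0))
a=cv2.resize(im[150:275,120:220],None,fx=5,fy=4.6,interpolation=cv2.INTER_CUBIC)[:, :]
b=cv2.resize(im[120:280,235:325+60],None,fx=2.0,fy=3.59,interpolation=cv2.INTER_CUBIC)
H=min(a.shape[0],b.shape[0]);cv2.imwrite("pics/crop0.png",np.hstack([a[:H,:500],b[:H,:300]]))
E
```

```text
outer 6825.5 [[331.0, 151.0], [260.0, 189.0], [300.0, 263.0], [372.0, 223.0]]
[[ 707.97 -136.55]
 [ 590.04   69.71]
 [ 378.59  -51.4 ]
 [ 498.48 -258.16]]
centre [543.77 -94.1 ] diags 340.2075349838583 340.4118537376319
inner 4444.0 [[328.0, 162.0], [358.0, 218.0], [303.0, 252.0], [273.0, 194.0]]
[[ 674.85 -128.12]
 [ 512.03 -217.42]
 [ 410.19  -59.44]
 [ 576.25   31.32]]
centre [543.33 -93.41] diags 273.4306278317626 256.89957086631875
grip [[513.45 347.18]]
rule ends [[654.39 366.32]
 [372.14 334.43]]
jar [[ 600.95 -330.49]]
shelf edge z=0 [[ 751.9   -44.94]
 [ 310.12 -473.94]]
```

View pics/crop0.png

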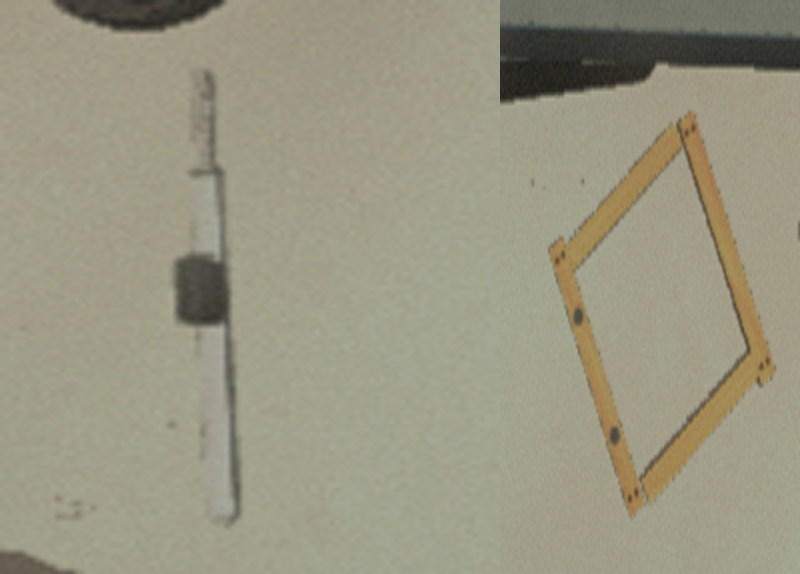

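The tongue end points away from the robot (+x). The frame's long diagonal is the near–far one (inner 273 vs 257 px-plane mm), so I'll seat the short left–right diagonal first. First I'll write a row planner and go above the grip.

```bash
cat >> h.py <<'E'
def yaw(s):
    x,y,z,w=s["orientation"];return np.degrees(np.arctan2(1-2*(x*x+z*z),2*(x*y-z*w)))  # heading of tool y
def plan(s,T,ya,n,p=None,yw=None):
    """rows from state to TCP T with tool-y heading ya; tool x heading = yaw+90, z down"""
    p=np.array(s["eef_pos"] if p is None else p,float);y=yaw(s) if yw is None else yw
    dy=(ya-y+180)%360-180;st=(np.array(T)-p)/n;rows=[]
    for i in range(n):
        a=np.radians(y+dy*i/n);X=np.array([-np.sin(a),np.cos(a)]);Y=np.array([np.cos(a),np.sin(a)])
        rows.append([round(float(st[:2]@X)/100,2),round(float(st[:2]@Y)/100,2),round(-st[2]/100,2),round(-dy/n/4,2)])
    for i in range(0,n,5): print(rows[i:i+5])
E
python3 - <<'E'
from h import *
from station import r
s=r.read_state();print(yaw(s));plan(s,[500,349,170],96.4,10)
E
```

```text
65.09285937796767
[[-0.31, -0.12, np.float64(0.06), np.float64(-0.78)], [-0.3, -0.14, np.float64(0.06), np.float64(-0.78)], [-0.29, -0.15, np.float64(0.06), np.float64(-0.78)], [-0.28, -0.17, np.float64(0.06), np.float64(-0.78)], [-0.27, -0.19, np.float64(0.06), np.float64(-0.78)]]
[[-0.26, -0.2, np.float64(0.06), np.float64(-0.78)], [-0.25, -0.21, np.float64(0.06), np.float64(-0.78)], [-0.24, -0.23, np.float64(0.06), np.float64(-0.78)], [-0.23, -0.24, np.float64(0.06), np.float64(-0.78)], [-0.21, -0.25, np.float64(0.06), np.float64(-0.78)]]
```

Request:
servo_tool:
  moves:
    - [[-0.31, -0.12, 0.06, -0.78], [-0.3, -0.14, 0.06, -0.78], [-0.29, -0.15, 0.06, -0.78], [-0.28, -0.17, 0.06, -0.78], [-0.27, -0.19, 0.06, -0.78]]
  claw: 1
  grip_force: 20

```text
time_s: 0.52
eef_pos: [387.4, 468.2, 200.4]
orientation: [0.08, 0.997, -0.0, -0.0]
ft_force: [0.0, 0.5, -0.2]
gripper_width: 85.4
grip_force: 0.0
```

Request:
servo_tool:
  moves:
    - [[-0.26, -0.2, 0.06, -0.78], [-0.25, -0.21, 0.06, -0.78], [-0.24, -0.23, 0.06, -0.78], [-0.23, -0.24, 0.06, -0.78], [-0.21, -0.25, 0.06, -0.78]]

```text
time_s: 0.93
eef_pos: [500.6, 348.5, 170.4]
orientation: [-0.056, 0.998, -0.0, -0.0]
ft_force: [1.1, 0.3, 1.1]
gripper_width: 85.3
grip_force: 0.0
```

```bash
python3 - <<'E'
from h import *
from station import r
c=r.get_calibration("wrist");im=r.snapshot("wrist")[:,:,::-1].copy();s=r.read_state()
print(s["time_s"],s["eef_pos"],yaw(s),s["joint_positions"])
np.save("w1.npy",im);cv2.imwrite("pics/w1.png",im)
E
```

```text
0.9833 [506.78 339.18 169.2 ] 95.90436102680614 [-0.74  0.37  0.1   1.76 -0.03  1.02  1.04]
```

View pics/w1.png

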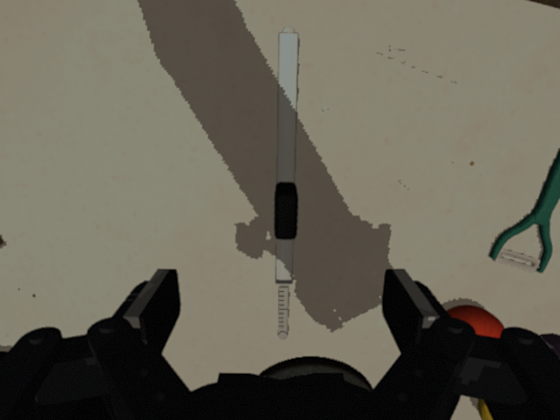

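The wrist view shows the rule running vertically in the picture: heel at (288,28), tip at (283,337), grip block spanning rows 183–240 at column 286.

```bash
python3 - <<'E'
from h import *
from station import r
c=r.get_calibration("wrist");im=r.snapshot("wrist")[:,:,::-1].copy();s=r.read_state()
print(s["time_s"],s["eef_pos"],yaw(s))
m=(im.max(2)<45).astype(np.uint8);m[:, :255]=0;m[:,315:]=0;m[270:]=0
n,l,st,ce=cv2.connectedComponentsWithStats(m)
i=1+st[1:,4].argmax();print(st[i],ce[i])
x,y,w,h=st[i,:4]
g=plane(c,[[x+w/2,y],[x+w/2,y+h]],55);print("grip top rows ends",g,g.mean(0),"z45 centroid",plane(c,ce[i],45))
e=cv2.cvtColor(im,cv2.COLOR_BGR2GRAY);
cv2.imwrite("pics/w2.png",im)
E
```

```text
1.0333 [505.02 341.01 169.54] 95.62284267533578
[ 288  176   24   57 1281] [299.15 204.27]
grip top rows ends [[483.61 349.15]
 [528.42 354.53]] [506.01 351.84] z45 centroid [[508.19 351.85]]
```

Request:
servo_tool:
  moves:
    - [[0, 0, 0.2, -0.1], [0, 0, 0.25, 0], [0, 0, 0.25, 0], [0, 0, 0.2, 0], [0, 0, 0.1, 0]]

```text
time_s: 1.45
eef_pos: [497.3, 348.9, 67.7]
orientation: [-0.058, 0.998, -0.002, -0.003]
ft_force: [0.2, 0.4, -0.3]
gripper_width: 85.2
grip_force: 0.0
```

Request:
servo_tool:
  moves:
    - [[0, 0, 0, 0], [0, 0, 0, 0], [0, 0, 0, 0], [0, 0, 0, 0], [0, 0, 0, 0]]

```text
time_s: 1.87
eef_pos: [501.0, 351.0, 72.9]
orientation: [-0.058, 0.998, 0.001, 0.001]
ft_force: [-0.1, 0.2, -0.2]
gripper_width: 85.3
grip_force: 0.0
```

Request:
servo_tool:
  moves:
    - [[0, 0, 0.15, 0], [0, 0, 0.15, 0], [0, 0, 0.12, 0], [0, 0, 0.07, 0], [0, 0, 0.02, 0]]

```text
time_s: 2.28
eef_pos: [499.1, 349.5, 19.0]
orientation: [-0.058, 0.998, -0.001, -0.001]
ft_force: [-1.2, -1.0, -0.4]
gripper_width: 85.0
grip_force: 0.0
```

Request:
servo_tool:
  moves:
    - [[0, 0, 0, 0], [0, 0, 0, 0], [0, 0, 0, 0], [0, 0, 0, 0], [0, 0, 0, 0]]
  claw: -1
  grip_force: 20

```text
time_s: 2.7
eef_pos: [500.4, 350.5, 21.0]
orientation: [-0.058, 0.998, 0.0, 0.001]
ft_force: [0.3, 0.1, -0.6]
gripper_width: 25.3
grip_force: 0.0
```

Request:
servo_tool:
  moves:
    - [[0, 0, 0, 0], [0, 0, 0, 0], [0, 0, 0, 0], [0, 0, 0, 0], [0, 0, 0, 0]]

```text
time_s: 3.12
eef_pos: [500.4, 350.7, 20.8]
orientation: [-0.058, 0.998, 0.0, 0.0]
ft_force: [-0.5, -1.0, 3.0]
gripper_width: 17.3
grip_force: 24.7
```

```bash
python3 - <<'E'
from h import *
from station import r
c=r.get_calibration("wrist");im=r.snapshot("wrist")[:,:,::-1].copy();s=r.read_state()
print(s["time_s"],s["eef_pos"],yaw(s),s["gripper_width"],s["grip_force"],s["ft_force"])
cv2.imwrite("pics/w3.png",im)
E
```

```text
3.1667 [500.3  350.68  20.79] 96.69378064190008 17.892213544697935 24.730543792247772 [ 0.05 -0.2   3.54]
```

View pics/w3.png

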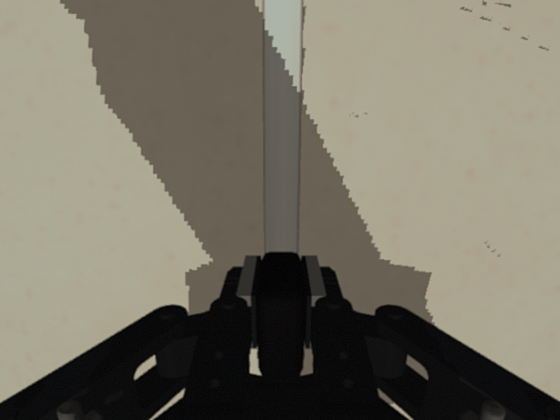

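Gripped (18 mm, 25 N). Next: lift, then carry over the frame while turning.

```bash
sed -i 's/round(-st\[2\]\/100,2),round(-dy\/n\/4,2)/round(float(-st[2]\/100),2),round(float(-dy\/n\/4),2)/' h.py; python3 - <<'E'
from h import *
from station import r
s=r.read_state();plan(s,[550.5,-66.7,100],-14.5,30,p=[500.3,350.7,100])
E
```

```text
[[-0.0, -0.14, -0.0, 0.93], [-0.01, -0.14, -0.0, 0.93], [-0.02, -0.14, -0.0, 0.93], [-0.03, -0.14, -0.0, 0.93], [-0.04, -0.14, -0.0, 0.93]]
[[-0.04, -0.13, -0.0, 0.93], [-0.05, -0.13, -0.0, 0.93], [-0.06, -0.13, -0.0, 0.93], [-0.07, -0.12, -0.0, 0.93], [-0.08, -0.12, -0.0, 0.93]]
[[-0.08, -0.11, -0.0, 0.93], [-0.09, -0.11, -0.0, 0.93], [-0.1, -0.1, -0.0, 0.93], [-0.1, -0.09, -0.0, 0.93], [-0.11, -0.09, -0.0, 0.93]]
[[-0.12, -0.08, -0.0, 0.93], [-0.12, -0.07, -0.0, 0.93], [-0.13, -0.06, -0.0, 0.93], [-0.13, -0.06, -0.0, 0.93], [-0.13, -0.05, -0.0, 0.93]]
[[-0.13, -0.04, -0.0, 0.93], [-0.14, -0.03, -0.0, 0.93], [-0.14, -0.02, -0.0, 0.93], [-0.14, -0.01, -0.0, 0.93], [-0.14, -0.0, -0.0, 0.93]]
[[-0.14, 0.01, -0.0, 0.93], [-0.14, 0.02, -0.0, 0.93], [-0.14, 0.02, -0.0, 0.93], [-0.14, 0.03, -0.0, 0.93], [-0.13, 0.04, -0.0, 0.93]]
```

Request:
servo_tool:
  moves:
    - [[0, 0, -0.04, 0], [0, 0, -0.15, 0], [0, 0, -0.25, 0], [0, 0, -0.25, 0], [0, 0, -0.1, 0]]

```text
time_s: 3.58
eef_pos: [501.1, 350.5, 101.7]
orientation: [-0.058, 0.998, 0.001, 0.001]
ft_force: [1.9, 1.0, -1.3]
gripper_width: 17.9
grip_force: 24.1
```

Request:
servo_tool:
  moves:
    - [[0, -0.14, 0, 0.93], [-0.01, -0.14, 0, 0.93], [-0.02, -0.14, 0, 0.93], [-0.03, -0.14, 0, 0.93], [-0.04, -0.14, 0, 0.93]]

```text
time_s: 4.0
eef_pos: [507.9, 278.2, 98.0]
orientation: [0.105, 0.994, -0.001, -0.001]
ft_force: [0.3, 0.4, -3.0]
gripper_width: 17.8
grip_force: 24.0
```

Request:
servo_tool:
  moves:
    - [[-0.04, -0.13, 0, 0.93], [-0.05, -0.13, 0, 0.93], [-0.06, -0.13, 0, 0.93], [-0.07, -0.12, 0, 0.93], [-0.08, -0.12, 0, 0.93]]

```text
time_s: 4.42
eef_pos: [515.2, 208.6, 98.0]
orientation: [0.265, 0.964, -0.001, -0.001]
ft_force: [-0.4, -0.1, -2.1]
gripper_width: 17.7
grip_force: 24.0
```

Request:
servo_tool:
  moves:
    - [[-0.08, -0.11, 0, 0.93], [-0.09, -0.11, 0, 0.93], [-0.1, -0.1, 0, 0.93], [-0.1, -0.09, 0, 0.93], [-0.11, -0.09, 0, 0.93]]

```text
time_s: 4.83
eef_pos: [522.3, 139.6, 98.1]
orientation: [0.417, 0.909, -0.001, -0.001]
ft_force: [0.4, 0.2, -1.7]
gripper_width: 17.8
grip_force: 24.0
```

Request:
servo_tool:
  moves:
    - [[-0.12, -0.08, 0, 0.93], [-0.12, -0.07, 0, 0.93], [-0.13, -0.06, 0, 0.93], [-0.13, -0.06, 0, 0.93], [-0.13, -0.05, 0, 0.93]]

```text
time_s: 5.25
eef_pos: [530.4, 69.2, 98.2]
orientation: [0.558, 0.83, -0.001, -0.001]
ft_force: [-0.2, -0.2, -3.4]
gripper_width: 17.9
grip_force: 24.0
```

Request:
servo_tool:
  moves:
    - [[-0.13, -0.04, 0, 0.93], [-0.14, -0.03, 0, 0.93], [-0.14, -0.02, 0, 0.93], [-0.14, -0.01, 0, 0.93], [-0.14, 0, 0, 0.93]]

```text
time_s: 5.67
eef_pos: [538.3, -0.2, 98.2]
orientation: [0.685, 0.728, -0.001, -0.001]
ft_force: [-0.2, 0.7, -2.7]
gripper_width: 17.5
grip_force: 24.0
```

Request:
servo_tool:
  moves:
    - [[-0.14, 0.01, 0, 0.93], [-0.14, 0.02, 0, 0.93], [-0.14, 0.02, 0, 0.93], [-0.14, 0.03, 0, 0.93], [-0.13, 0.04, 0, 0.93]]

```text
time_s: 6.08
eef_pos: [545.9, -70.0, 98.2]
orientation: [0.794, 0.608, -0.001, -0.001]
ft_force: [-0.7, -0.7, -2.0]
gripper_width: 17.9
grip_force: 24.0
```

Request:
servo_tool:
  moves:
    - [[0, 0, 0, 0], [0, 0, 0, 0], [0, 0, 0, 0], [0, 0, 0, 0], [0, 0, 0, 0]]

```text
time_s: 6.5
eef_pos: [547.0, -67.6, 99.0]
orientation: [0.792, 0.61, 0.0, -0.0]
ft_force: [0.3, -0.1, -2.4]
gripper_width: 17.5
grip_force: 24.0
```

```bash
python3 - <<'E'
from h import *
from station import r
c=r.get_calibration("wrist");im=r.snapshot("wrist")[:,:,::-1].copy();s=r.read_state()
t=r.snapshot("top")[:,:,::-1].copy();cv2.imwrite("pics/t4.png",t)
print(s["time_s"],s["eef_pos"],yaw(s),s["gripper_width"],s["grip_force"],s["ft_force"],s["joint_positions"])
cv2.imwrite("pics/w4.png",im)
import pickle;pickle.dump(c,open("c4.pkl","wb"))
a=cv2.resize(im,(448,336));b=cv2.resize(t[120:290,220:420],(352,300));b=cv2.copyMakeBorder(b,0,36,0,0,0)
cv2.imwrite("pics/m4.png",np.hstack([a,b]))
E
```

```text
6.55 [547.1  -67.81  99.13] -14.770888740756723 17.887075755396513 24.02022957801819 [-0.43 -0.19 -1.6 ] [-0.46  0.41  0.6   1.97 -0.31  0.85  0.05]
```

View pics/m4.png

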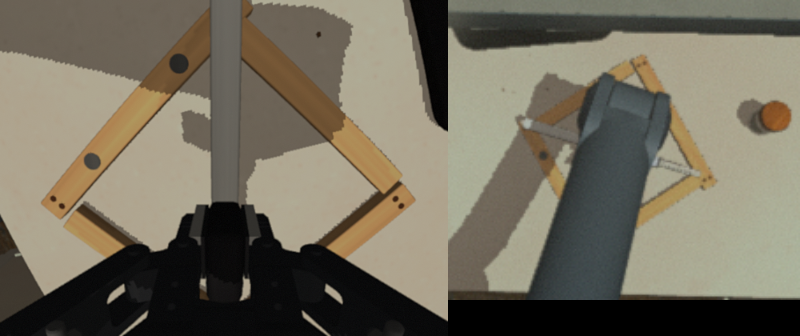

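The wrist view shows the held rule in the centre column with the left frame corner (heel side) under it. The near and far frame corners are at (56,205) and (400,195) in the scaled picture. I'll fit the inner edges and the rule's line.

```bash
cat > fr.py <<'E'
from h import *
def edges(c,im,rows_l,rows_r,cl,cr,z=16):
    hsv=cv2.cvtColor(im,cv2.COLOR_BGR2HSV);m=cv2.inRange(hsv,(8,85,40),(28,255,255));m=cv2.medianBlur(m,5)
    L=[];
    for rows,c0,st in((rows_l,cl,-1),(rows_r,cr,1)):
        P=[]
        for v in range(*rows,3):
            q=m[v,c0::st] if st>0 else m[v,c0::-1]
            run=np.convolve(q>0,np.ones(6),'valid');k=np.where(run==6)[0]
            if len(k): P.append([c0+st*k[0],v])
        P=np.array(P,float);w=plane(c,P,z)
        for _ in range(3):
            vx,vy,x0,y0=cv2.fitLine(w.astype(np.float32),cv2.DIST_HUBER,0,.01,.01)[:,0]
            d=np.abs((w-[x0,y0])@[-vy,vx]);w=w[d<max(2*np.median(d),.6)]
        L.append((np.array([x0,y0]),np.array([vx,vy])));print("line",x0,y0,"heading",np.degrees(np.arctan2(vy,vx)),"n",len(w),"res",np.median(d))
    A=np.c_[L[0][1],-L[1][1]];t=np.linalg.solve(A,L[1][0]-L[0][0]);p=L[0][0]+t[0]*L[0][1]
    print("corner",p);return p,L
E
python3 - <<'E'
from fr import *
import pickle
c=pickle.load(open("c4.pkl","rb"));im=cv2.imread("pics/w4.png")
p,L=edges(c,im,(75,230),(75,215),255,308)
print("cam",-c["R"].T@c["t"])
# rule bar edges in wrist view -> line at z of bar top
g=cv2.cvtColor(im,cv2.COLOR_BGR2HSV)
P=[]
for v in range(60,230,5):
    row=g[v,240:325]; k=np.where(row[:,1]<22)[0]
    if len(k)>10: P.append([240+(k[0]+k[-1])/2,v])
w=plane(c,P,92);vx,vy,x0,y0=cv2.fitLine(w.astype(np.float32),cv2.DIST_HUBER,0,.01,.01)[:,0]
print("rule",x0,y0,np.degrees(np.arctan2(vy,vx)),len(P),w[0],w[-1])
E
```

```text
line 496.24078 -11.4985485 heading 30.076305 n 51 res 0.10906875496797273
line 621.20184 -40.065163 heading -55.619305 n 45 res 0.1045643017692236
corner [571.74  32.22]
cam [565.56   2.67 241.01]Traceback (most recent call last):
  File "<stdin>", line 12, in <module>
  File "h.py", line 9, in plane
    o,d=ray(c,px);return (o+d*((z-o[2])/d[:,2])[:,None])[:,:2]
        ~~~^^^^^^
  File "h.py", line 5, in ray
    u=cv2.undistortPoints(px[:,None],K,np.array([c["k1"],0,0,0.]))[:,0]   # k1: drawn = 1+k1 r^2
      ~~~~~~~~~~~~~~~~~~~^^^^^^^^^^^^^^^^^^^^^^^^^^^^^^^^^^^^^^^^^
cv2.error: OpenCV(4.12.0) /io/opencv/modules/core/src/matrix_transform.cpp:181: error: (-215:Assertion failed) _src.dims() <= 2 && esz <= 32 in function 'transpose'
```

```bash
python3 - <<'E'
from fr import *
import pickle
c=pickle.load(open("c4.pkl","rb"));im=cv2.imread("pics/w4.png")
g=cv2.cvtColor(im,cv2.COLOR_BGR2HSV)
for v in (20,60,100,150,200): print(v,g[v,250:315:4,1].tolist(),g[v,250:315:4,2].tolist())
e=cv2.Canny(im,40,100)
for v in range(40,240,40): print(v,(np.where(e[v,240:325])[0]+240).tolist())
t=cv2.imread("pics/t4.png");ct=__import__("station").r.get_calibration("top");h=cv2.cvtColor(t,cv2.COLOR_BGR2HSV)
# top view of rule ends: light grey low saturation bright, near ends
print("tip/heel top", plane(ct,[[220+522/1.76,120+121/1.765],[220+697/1.76-0*448,120]],90)[0], plane(ct,[[220+(522-448)/1.76,120+121/1.765],[220+(699-448)/1.76,120+172/1.765]],88))
E
```

```text
20 [66, 142, 138, 83, 28, 25, 25, 27, 26, 28, 26, 25, 27, 90, 140, 86, 49] [97, 113, 109, 80, 102, 104, 104, 105, 107, 108, 106, 104, 105, 93, 95, 77, 109]
60 [141, 139, 137, 104, 28, 30, 27, 27, 29, 27, 27, 27, 29, 130, 138, 139, 136] [114, 112, 110, 93, 102, 103, 103, 104, 106, 105, 105, 104, 105, 110, 113, 112, 116]
100 [52, 50, 50, 49, 28, 30, 25, 27, 27, 26, 27, 25, 29, 52, 52, 50, 51] [108, 108, 108, 94, 100, 102, 102, 103, 104, 106, 104, 102, 98, 107, 108, 108, 109]
150 [52, 50, 51, 51, 28, 28, 30, 28, 27, 30, 27, 28, 32, 52, 50, 52, 52] [108, 107, 106, 104, 99, 99, 101, 102, 104, 103, 103, 102, 89, 108, 107, 108, 107]
200 [43, 44, 44, 42, 27, 31, 26, 30, 30, 30, 30, 25, 33, 52, 50, 53, 51] [176, 175, 175, 172, 94, 99, 99, 101, 101, 103, 102, 101, 85, 107, 107, 106, 109]
40 [263, 302]
80 [248, 249, 252, 253, 262, 302, 307, 308, 311, 312]
120 [250, 251, 262, 301]
160 [263, 300]
200 [263, 299, 319]
tip/heel top [ 599.32 -639.36] [[ 582.76   60.39]
 [ 509.85 -216.57]]
```

```bash
python3 - <<'E'
from fr import *
import pickle
c=pickle.load(open("c4.pkl","rb"))
w=plane(c,[[282.5,40],[281,200]],92);d=w[0]-w[1];d/=np.linalg.norm(d);print(w,np.degrees(np.arctan2(*d[::-1])))
k=np.array([571.74,32.22]);print("signed offset of corner from rule line",d[0]*(k-w[1])[1]-d[1]*(k-w[1])[0])
# frame centre by wrist
for h in(77.2,75.5): u=np.array([np.cos(np.radians(h)),np.sin(np.radians(h))]);print(k-133*u)
E
```

```text
[[572.49  26.37]
 [555.27 -36.93]] 74.77513467874189
signed offset of corner from rule line 2.264410880567125
[542.27 -97.47]
[538.44 -96.54]
```

```bash
python3 - <<'E'
from fr import *
from station import r
c=r.get_calibration("top");im=cv2.imread("pics/top0.png");hsv=cv2.cvtColor(im,cv2.COLOR_BGR2HSV)
m=cv2.inRange(hsv,(8,70,90),(30,255,255));m[:,:240]=0;m[:,385:]=0;m[:135]=0;m[275:]=0
m2=cv2.morphologyEx(m,cv2.MORPH_CLOSE,np.ones((3,3)))
cs,h=cv2.findContours(cv2.resize(m2,None,fx=1,fy=1),cv2.RETR_CCOMP,cv2.CHAIN_APPROX_NONE)
for nm,V in(("in",[[328,162],[358,218],[303,252],[273,194]]),("out",[[331,151],[372,223],[300,263],[260,189]])):
    V=np.array(V,float);Ls=[]
    P=np.vstack([q[:,0] for q,hh in zip(cs,h[0]) if cv2.contourArea(q)>1000 and (hh[3]>=0)==(nm=="in")]).astype(float)
    for i in range(4):
        a,b=V[i],V[(i+1)%4];u=(b-a)/np.linalg.norm(b-a);s=(P-a)@u;d=np.abs((P-a)@[-u[1],u[0]])
        Q=P[(s>10)&(s<np.linalg.norm(b-a)-10)&(d<4)];w=plane(c,Q,16)
        l=cv2.fitLine(w.astype(np.float32),cv2.DIST_HUBER,0,.01,.01)[:,0];Ls.append(l)
        print(nm,i,len(Q),"heading",np.degrees(np.arctan2(l[1],l[0])))
    C=[]
    for i in range(4):
        a,b=Ls[i-1],Ls[i];t=np.linalg.solve(np.c_[a[:2],-b[:2]],b[2:]-a[2:]);C.append(a[2:]+t[0]*a[:2])
    C=np.array(C);print(C,C.mean(0),np.linalg.norm(C[0]-C[2]),np.linalg.norm(C[1]-C[3]),[np.degrees(np.arctan2(*(C[k]-C[k+2])[::-1])) for k in(0,1)])
E
```

```text
in 0 38 heading 30.49696
in 1 37 heading -55.650936
in 2 40 heading 30.210161
in 3 37 heading -55.845528
[[ 682.52 -123.88]
 [ 514.77 -222.68]
 [ 404.15  -60.82]
 [ 573.03   37.5 ]] [543.62 -92.47] 285.41922 266.62976 [np.float32(-12.764346), np.float32(-102.62055)]
out 0 55 heading 30.225891
out 1 53 heading -55.812424
out 2 56 heading 30.079376
out 3 51 heading -55.709415
[[ 715.64 -132.05]
 [ 506.99 -253.61]
 [ 371.57  -54.25]
 [ 580.19   66.58]] [543.6  -93.34] 352.75455 328.45264 [np.float32(-12.7417755), np.float32(-102.87609)]
```

Top and wrist agree: the short diagonal heads −102.75° through (543.2,−94), and the rule needs a 2° turn and about a 2 mm shift. I'll correct and lower to just above the frame.

Request:
servo_tool:
  moves:
    - [[0.02, 0.02, 0.1, -0.25], [0, 0, 0.15, -0.25], [0, 0, 0.15, 0], [0, 0, 0.1, 0], [0, 0, 0.06, 0]]

```text
time_s: 7.02
eef_pos: [548.4, -67.3, 41.3]
orientation: [0.782, 0.624, -0.001, -0.001]
ft_force: [-0.5, -0.2, -2.6]
gripper_width: 18.0
grip_force: 24.0
```

Request:
servo_tool:
  moves:
    - [[0, 0, 0, 0], [0, 0, 0, 0], [0, 0, 0, 0], [0, 0, 0, 0], [0, 0, 0, 0]]

```text
time_s: 7.43
eef_pos: [550.4, -67.8, 44.1]
orientation: [0.782, 0.623, 0.001, 0.0]
ft_force: [-0.6, -0.6, -2.5]
gripper_width: 17.5
grip_force: 23.9
```

```bash
python3 - <<'E'
from fr import *
from station import r
import pickle
c=r.get_calibration("wrist");im=r.snapshot("wrist")[:,:,::-1].copy();s=r.read_state()
t=r.snapshot("top")[:,:,::-1].copy();cv2.imwrite("pics/t5.png",t)
sd=r.snapshot("side")[:,:,::-1].copy();cv2.imwrite("pics/s5.png",sd)
print(s["time_s"],s["eef_pos"],yaw(s),s["ft_force"])
cv2.imwrite("pics/w5.png",im);pickle.dump(c,open("c5.pkl","wb"))
a=cv2.resize(im,(400,300));b=cv2.resize(t[130:280,240:390],(400,400));d=cv2.resize(sd[160:270,260:380],(400,300))
cv2.imwrite("pics/m5.png",np.hstack([np.vstack([a,d[:,:]]),cv2.copyMakeBorder(b,0,200,0,0,0)]))
E
```

```text
7.4833 [550.2  -67.81  43.97] -12.910126155190188 [ 0.39 -0.08 -2.04]
```

View pics/m5.png

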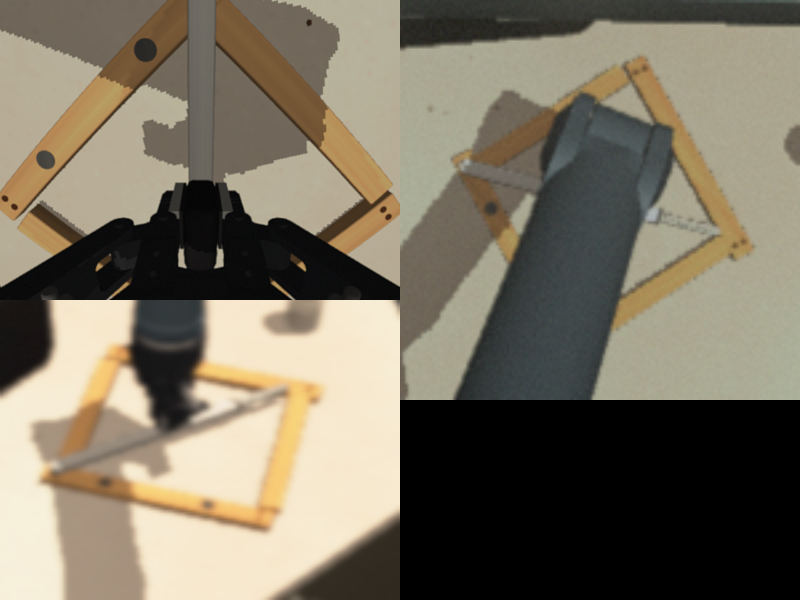

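Top crop: the tip is at about (361,217) full-res, a few mm short of the right inner corner. The heel lies over the left corner. I'll check the numbers.

```bash
python3 - <<'E'
from fr import *
from station import r
import pickle
ct=r.get_calibration("top");t=cv2.imread("pics/t5.png")
print("tip",plane(ct,[[360.7,217]],35),"heel",plane(ct,[[240+62/2.667,130+166/2.667]],35))
print("proj",proj(ct,[[514.3,-223,16],[572.9,37,16]]))
h=cv2.cvtColor(t,cv2.COLOR_BGR2HSV);print(h[210:224,350:370,1])
c=pickle.load(open("c5.pkl","rb"));im=cv2.imread("pics/w5.png")
p,L=edges(c,im,(45,230),(45,230),255,312)
e=cv2.Canny(im,40,100)
for v in (60,120,180,220): print(v,(np.where(e[v,240:325])[0]+240).tolist())
E
```

```text
tip [[ 514.03 -221.58]] heel [[578.6   59.12]]
proj [[359.92 217.27]
 [271.03 195.09]]
[[ 40  39  45  44  44  82 121 121 122 126 126 136 131 131 120  94  51  44
   45  41]
 [ 41  43  38  41  42  57 101 120 124 122 130 127 133 136 130 122  63  46
   45  41]
 [ 36  37  41  44  45  42  80 120 130 124 123 126 133 132 128 124  95  50
   44  40]
 [ 31  36  37  37  35  42  45  88 117 129 124 125 123 128 128 133 111  57
   40  43]
 [ 27  34  30  23  20  37  42  38  79 111 126 120 126 127 134 130 127  94
   48  41]
 [ 30  33  24  27  29  32  34  22  36  65 112 126 124 127 130 129 129 119
   80  45]
 [ 38  35  21  31  33  29  25  20  26  38  98 122 123 125 126 133 130 125
   99  63]
 [ 36  41  42  37  35  28  17  21  28  30  97 121 122 120 125 131 130 136
  131  95]
 [ 41  40  39  40  36  39  36  39  75 102 126 123 120 121 124 126 128 133
  136 124]
 [ 41  40  42  40  38  45  66  98 113 127 122 125 123 123 122 123 128 129
  136 128]
 [ 40  42  37  47  51  93 120 119 132 120 124 124 123 125 122 121 123 126
  129 134]
 [ 41  41  40  56  94 114 121 122 123 124 119 121 118 122 124 131 130 126
  131 128]
 [ 39  47  84 112 120 122 120 124 123 122 121 118 119 119 128 127 128 130
  125 130]
 [ 61  94 114 118 122 122 125 122 124 122 119 115 127 126 121 123 124 123
  128 128]]
line 519.90546 1.6550865 heading 30.097853 n 57 res 0.09499890361887867
line 618.8192 -37.37997 heading -55.61647 n 53 res 0.06676589912120207
corner [571.6   31.62]
60 [249, 250, 255, 256, 262, 301, 304, 305]
120 [262, 301]
180 [263, 300]
220 [263, 299]
```

Request:
servo_tool:
  moves:
    - [[0.05, -0.01, 0, 0], [0, 0, 0.02, 0], [0, 0, 0.02, 0], [0, 0, 0.02, 0], [0, 0, 0.01, 0]]

```text
time_s: 8.0
eef_pos: [549.7, -62.7, 36.0]
orientation: [0.782, 0.623, -0.0, -0.0]
ft_force: [-0.3, -0.2, 0.5]
gripper_width: 17.5
grip_force: 24.3
```

Request:
servo_tool:
  moves:
    - [[0, 0, 0.01, 0], [0, 0, 0.01, 0], [0, 0, 0.01, 0], [0, 0, 0, 0], [0, 0, 0, 0]]

```text
time_s: 8.42
eef_pos: [549.9, -63.6, 33.5]
orientation: [0.782, 0.623, -0.0, 0.001]
ft_force: [-0.3, -2.6, 1.9]
gripper_width: 17.5
grip_force: 24.3
```

Request:
servo_tool:
  moves:
    - [[0, 0, 0.01, 0], [0, 0, 0.01, 0], [0, 0, 0.01, 0], [0, 0, 0, 0], [0, 0, 0, 0]]

```text
time_s: 8.83
eef_pos: [550.0, -63.3, 30.5]
orientation: [0.782, 0.623, 0.0, 0.001]
ft_force: [0.3, -3.9, 2.7]
gripper_width: 17.7
grip_force: 24.4
```

Request:
servo_tool:
  moves:
    - [[-0.02, 0, 0.01, 0], [-0.02, 0, 0, 0], [-0.02, 0, 0, 0], [-0.02, 0, 0, 0], [0, 0, 0, 0]]

```text
time_s: 9.25
eef_pos: [549.6, -66.1, 30.1]
orientation: [0.782, 0.624, 0.002, -0.002]
ft_force: [-0.1, 4.0, 6.9]
gripper_width: 17.6
grip_force: 25.0
```

Request:
servo_tool:
  moves:
    - [[-0.02, 0, 0, 0], [-0.02, 0, 0, 0], [-0.02, 0, 0, 0], [0, 0, 0, 0], [0, 0, 0, 0]]

```text
time_s: 9.67
eef_pos: [548.0, -72.0, 29.8]
orientation: [0.781, 0.624, 0.002, -0.002]
ft_force: [-0.2, 4.7, 6.1]
gripper_width: 17.9
grip_force: 24.8
```

```bash
python3 - <<'E'
from fr import *
from station import r
import pickle
c=r.get_calibration("wrist");im=r.snapshot("wrist")[:,:,::-1].copy();s=r.read_state()
t=r.snapshot("top")[:,:,::-1].copy();cv2.imwrite("pics/t6.png",t)
sd=r.snapshot("side")[:,:,::-1].copy();cv2.imwrite("pics/s6.png",sd)
cv2.imwrite("pics/w6.png",im);pickle.dump(c,open("c6.pkl","wb"))
print(s["time_s"],s["eef_pos"],yaw(s),s["ft_force"],s["moment"])
a=cv2.resize(sd[160:235,305:365],(480,600),interpolation=cv2.INTER_CUBIC)
b=cv2.resize(t[195:235,325:375],(320,256),interpolation=cv2.INTER_CUBIC);d=cv2.resize(im[0:240,200:370],(320,344))
cv2.imwrite("pics/m6.png",np.hstack([a,np.vstack([b,d])]))
E
```

```text
9.7167 [548.  -72.   29.8] -12.77320613171446 [0.04 4.52 6.22] [ 0.87  0.09 -0.2 ]
```

View pics/m6.png

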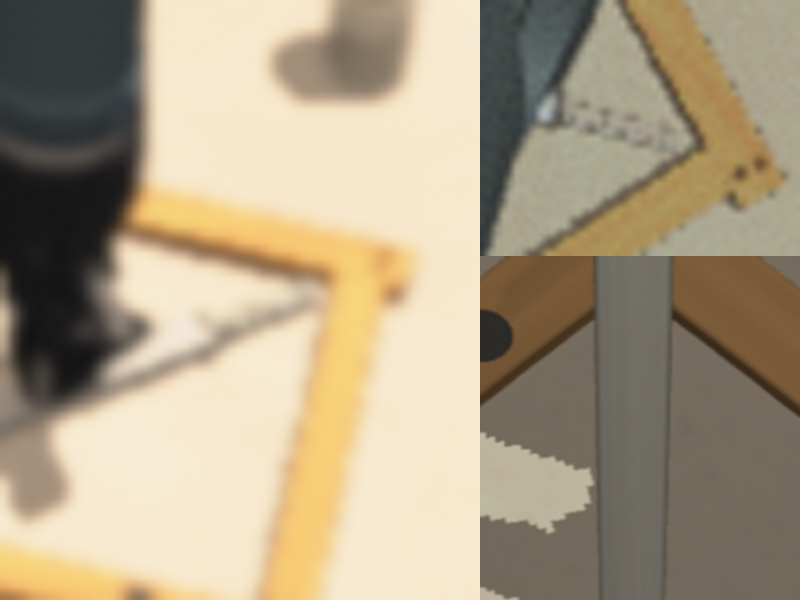

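The side and top crops show the tip down inside the right corner, with the bar resting over the left corner edge. I'll keep pushing gently while easing off the downward preload so the heel doesn't drop.

Request:
servo_tool:
  moves:
    - [[-0.03, 0, -0.01, 0], [-0.03, 0, -0.01, 0], [-0.03, 0, 0, 0], [-0.03, 0, 0, 0], [-0.03, 0, 0, 0]]

```text
time_s: 10.23
eef_pos: [543.2, -90.3, 30.8]
orientation: [0.782, 0.623, 0.0, -0.0]
ft_force: [1.3, 3.5, -3.1]
gripper_width: 17.5
grip_force: 23.8
```

Request:
servo_tool:
  moves:
    - [[-0.02, 0, 0, 0], [-0.02, 0, 0, 0], [-0.02, 0, 0, 0], [0, 0, 0, 0], [0, 0, 0, 0]]

```text
time_s: 10.65
eef_pos: [541.8, -96.9, 31.2]
orientation: [0.782, 0.623, -0.0, -0.0]
ft_force: [2.7, 3.9, -4.4]
gripper_width: 17.5
grip_force: 23.7
```

Request:
servo_tool:
  moves:
    - [[-0.02, 0, 0.01, 0], [-0.02, 0, 0, 0], [-0.02, 0, 0, 0], [-0.01, 0, 0, 0], [0, 0, 0, 0]]

```text
time_s: 11.07
eef_pos: [540.3, -104.0, 30.3]
orientation: [0.782, 0.623, 0.0, 0.0]
ft_force: [1.5, 3.2, -1.6]
gripper_width: 17.6
grip_force: 23.8
```

```bash
python3 - <<'E'
from fr import *
from station import r
import pickle
c=r.get_calibration("wrist");im=r.snapshot("wrist")[:,:,::-1].copy();s=r.read_state()
cv2.imwrite("pics/w7.png",im);pickle.dump(c,open("c7.pkl","wb"))
print(s["time_s"],s["eef_pos"],yaw(s),s["ft_force"],s["moment"])
cv2.imwrite("pics/m7.png",cv2.resize(im[0:240,180:400],(733,600)) if 0 else cv2.resize(im[0:210],(800,300)))
p,L=edges(c,im,(5,120),(5,120),250,315)
print(proj(c,[[p[0],p[1],16]]))
E
```

```text
11.1167 [ 540.36 -103.82   30.3 ] -12.923826541274307 [ 1.59  2.7  -1.9 ] [ 0.86 -0.58  0.14]
line 514.3801 -4.5223947 heading 29.937475 n 39 res 0.08144301091002955
line 610.57855 -30.178474 heading -55.688694 n 39 res 0.07546492352708736
corner [570.87  28.01]
[[281.33 -55.67]]
```

View pics/m7.png

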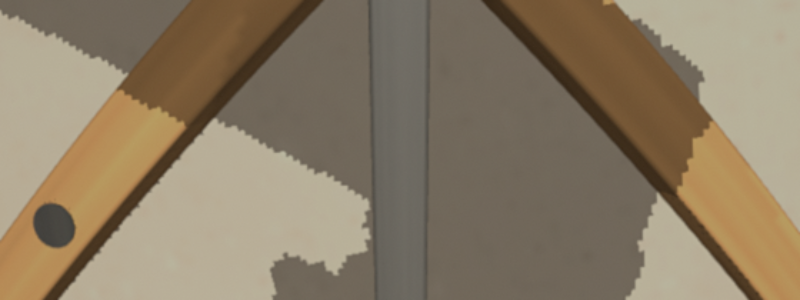

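The wrist view shows the bar midway between the two frame edges; the heel itself is outside the view. I'll check the heel in the top view by numbers.

```bash
python3 - <<'E'
from fr import *
from station import r
ct=r.get_calibration("top");t=r.snapshot("top")[:,:,::-1].copy();cv2.imwrite("pics/t7.png",t)
h=cv2.cvtColor(t,cv2.COLOR_BGR2HSV)
u=np.array([.2207,.9754]);C=np.array([543.2,-94])
for z in(16,):
    for s in range(100,172,4): # along the diagonal toward the heel
        o=[]
        for w in(-8,-4,0,4,8):
            X=C+u*s+w*np.array([u[1],-u[0]]);p=proj(ct,[[*X,20]])[0];q=cv2.getRectSubPix(h,(1,1),p.astype(np.float32))[0,0];o.append((int(q[1]),int(q[2])))
        print(s,o)
E
```

```text
100 [(44, 99), (33, 112), (35, 118), (33, 114), (43, 110)]
104 [(37, 94), (35, 111), (31, 111), (31, 111), (39, 108)]
108 [(44, 94), (30, 111), (31, 116), (29, 115), (41, 110)]
112 [(43, 106), (29, 114), (31, 114), (28, 116), (40, 108)]
116 [(43, 95), (34, 110), (28, 112), (31, 112), (42, 110)]
120 [(40, 93), (31, 112), (27, 116), (31, 112), (39, 106)]
124 [(60, 97), (43, 97), (34, 115), (37, 125), (65, 115)]
128 [(112, 106), (67, 119), (41, 126), (79, 131), (115, 158)]
132 [(124, 134), (113, 151), (97, 124), (121, 157), (120, 170)]
136 [(123, 169), (125, 172), (123, 164), (124, 166), (123, 170)]
140 [(125, 174), (124, 172), (122, 172), (124, 167), (119, 169)]
144 [(126, 171), (124, 171), (125, 171), (122, 172), (121, 169)]
148 [(130, 171), (126, 172), (126, 172), (123, 167), (124, 148)]
152 [(128, 169), (130, 173), (126, 169), (124, 160), (126, 122)]
156 [(112, 156), (127, 170), (132, 144), (122, 135), (124, 157)]
160 [(56, 154), (108, 161), (125, 136), (134, 133), (131, 161)]
164 [(34, 174), (51, 154), (97, 160), (131, 166), (126, 174)]
168 [(35, 175), (31, 171), (50, 156), (101, 164), (114, 165)]
```

Request:
servo_tool:
  moves:
    - [[0, 0, 0.01, 0], [0, 0, 0.01, 0], [0, 0, 0.01, 0], [0, 0, 0.01, 0], [0, 0, 0, 0]]

```text
time_s: 11.58
eef_pos: [540.7, -103.8, 26.5]
orientation: [0.782, 0.623, 0.0, 0.0]
ft_force: [1.7, 4.3, 1.8]
gripper_width: 17.5
grip_force: 24.4
```

Request:
servo_tool:
  moves:
    - [[0, 0, 0.01, 0], [0, 0, 0.01, 0], [0, 0, 0.01, 0], [0, 0, 0, 0], [0, 0, 0, 0]]

```text
time_s: 12.0
eef_pos: [540.6, -103.6, 23.2]
orientation: [0.782, 0.623, 0.0, 0.0]
ft_force: [3.0, 4.9, 0.9]
gripper_width: 17.8
grip_force: 24.6
```

Request:
servo_tool:
  moves:
    - [[0, 0, 0.01, 0], [0, 0, 0.01, 0], [0, 0, 0.01, 0], [0, 0, 0, 0], [0, 0, 0, 0]]

```text
time_s: 12.42
eef_pos: [540.7, -103.3, 20.6]
orientation: [0.782, 0.623, 0.0, -0.0]
ft_force: [1.9, 5.2, 4.2]
gripper_width: 17.9
grip_force: 25.1
```

```bash
cat > heel.py <<'E'
from fr import *
from station import r
def along(name,z,u,s0,s1,C=(543.2,-94),ws=(-8,-4,0,4,8),step=3):
    ct=r.get_calibration(name);t=r.snapshot(name)[:,:,::-1].copy();h=cv2.cvtColor(t,cv2.COLOR_BGR2HSV);u=np.array(u);C=np.array(C)
    for s in range(s0,s1,step):
        print(s,[int(cv2.getRectSubPix(h,(1,1),proj(ct,[[*(C+u*s+w*np.array([u[1],-u[0]])),z]])[0].astype(np.float32))[0,0][1]) for w in ws])
    return t
E
python3 - <<'E'
from heel import *
along("top",14,(.2207,.9754),112,142)
s=r.read_state();print(s["time_s"],s["eef_pos"],s["ft_force"])
E
```

```text
112 [41, 33, 32, 32, 42]
115 [41, 33, 27, 31, 44]
118 [42, 31, 28, 36, 47]
121 [46, 36, 34, 36, 47]
124 [60, 40, 38, 45, 63]
127 [94, 62, 50, 64, 100]
130 [124, 100, 70, 95, 122]
133 [126, 123, 103, 116, 122]
136 [126, 125, 126, 124, 124]
139 [125, 126, 125, 124, 124]
12.4667 [ 540.64 -103.38   20.65] [1.82 4.06 5.01]
```

Request:
servo_tool:
  moves:
    - [[0.01, 0, 0, 0], [0.01, 0, 0, 0], [0.01, 0, 0, 0], [0, 0, 0, 0], [0, 0, 0, 0]]

```text
time_s: 12.88
eef_pos: [540.7, -103.3, 20.6]
orientation: [0.783, 0.623, -0.001, 0.001]
ft_force: [0.5, 0.9, 5.7]
gripper_width: 17.7
grip_force: 25.3
```

Request:
servo_tool:
  moves:
    - [[0.01, 0, 0, 0], [0.01, 0, 0, 0], [0, 0, 0, 0], [0, 0, 0, 0], [0, 0, 0, 0]]

```text
time_s: 13.3
eef_pos: [541.4, -101.2, 20.7]
orientation: [0.783, 0.622, -0.001, 0.001]
ft_force: [0.9, -0.6, 6.2]
gripper_width: 17.4
grip_force: 25.2
```

Request:
servo_tool:
  moves:
    - [[0.01, 0, -0.01, 0], [0, 0, -0.01, 0], [0, 0, 0, 0], [0, 0, 0, 0], [0, 0, 0, 0]]

```text
time_s: 13.72
eef_pos: [541.5, -99.2, 21.4]
orientation: [0.782, 0.623, -0.001, 0.001]
ft_force: [5.7, -2.0, -6.2]
gripper_width: 17.9
grip_force: 23.6
```

Request:
servo_tool:
  moves:
    - [[0.01, 0, 0, 0], [0.01, 0, 0, 0], [0, 0, 0, 0], [0, 0, 0, 0], [0, 0, 0, 0]]

```text
time_s: 14.13
eef_pos: [541.5, -99.1, 21.4]
orientation: [0.783, 0.622, -0.001, 0.002]
ft_force: [3.9, -5.1, -6.0]
gripper_width: 17.9
grip_force: 23.5
```

```bash
python3 - <<'E'
from heel import *
along("top",14,(.2207,.9754),118,142)
s=r.read_state();print(s["time_s"],s["eef_pos"],s["ft_force"])
E
```

```text
118 [39, 29, 30, 33, 45]
121 [43, 27, 31, 32, 38]
124 [61, 26, 32, 34, 56]
127 [101, 50, 36, 51, 104]
130 [128, 90, 65, 94, 120]
133 [120, 126, 111, 121, 123]
136 [122, 127, 128, 120, 125]
139 [128, 125, 126, 122, 125]
14.1833 [541.55 -99.14  21.4 ] [ 3.79 -4.87 -6.86]
```

Request:
servo_tool:
  moves:
    - [[-0.02, 0, 0.01, 0], [-0.01, 0, 0, 0], [0, 0, 0, 0], [0, 0, 0, 0], [0, 0, 0, 0]]

```text
time_s: 14.6
eef_pos: [541.7, -99.0, 21.1]
orientation: [0.782, 0.623, 0.0, 0.001]
ft_force: [3.8, -1.2, -3.3]
gripper_width: 17.6
grip_force: 23.8
```

Request:
servo_tool:
  moves:
    - [[0, 0, 0, 0], [0, 0, 0, 0], [0, 0, 0, 0], [0, 0, 0, 0], [0, 0, 0, 0]]
  claw: 0.2

```text
time_s: 15.02
eef_pos: [540.7, -98.4, 21.1]
orientation: [0.782, 0.623, -0.0, -0.001]
ft_force: [1.1, 0.3, -0.5]
gripper_width: 51.4
grip_force: 0.0
```

Request:
servo_tool:
  moves:
    - [[0, 0, -0.1, 0], [0, 0, -0.2, 0], [0, 0, -0.2, 0], [0, 0, -0.1, 0], [0, 0, 0, 0]]

```text
time_s: 15.43
eef_pos: [543.9, -99.2, 84.3]
orientation: [0.782, 0.623, 0.002, 0.002]
ft_force: [0.2, 0.0, 0.1]
gripper_width: 51.2
grip_force: 0.0
```

Request:
servo_tool:
  moves:
    - [[0, 0, 0, 0], [0, 0, 0, 0], [0, 0, 0, 0], [0, 0, 0, 0], [0, 0, 0, 0]]

```text
time_s: 15.85
eef_pos: [540.7, -98.7, 80.4]
orientation: [0.782, 0.623, -0.001, -0.001]
ft_force: [0.5, -0.7, 0.0]
gripper_width: 51.0
grip_force: 0.0
```

```bash
python3 - <<'E'
from heel import *
import pickle
t=along("top",14,(.2207,.9754),118,142);print();along("top",14,(-.2207,-.9754),110,142)
s=r.read_state();print(s["time_s"],s["eef_pos"],yaw(s),s["ft_force"])
c=r.get_calibration("wrist");im=r.snapshot("wrist")[:,:,::-1].copy();sd=r.snapshot("side")[:,:,::-1].copy()
cv2.imwrite("pics/w8.png",im);pickle.dump(c,open("c8.pkl","wb"));cv2.imwrite("pics/s8.png",sd)
m=(im.max(2)<45).astype(np.uint8);m[:, :240]=0;m[:,330:]=0
n,l,st,ce=cv2.connectedComponentsWithStats(m);print(st,ce)
a=cv2.resize(im,(440,330));b=cv2.resize(sd[165:245,260:370],(440,270),interpolation=cv2.INTER_CUBIC);d=cv2.resize(t[140:260,255:375],(360,360));
cv2.imwrite("pics/m8.png",np.hstack([np.vstack([a,b]),cv2.copyMakeBorder(d,0,240,0,0,0)]))
E
```

```text
118 [41, 27, 31, 28, 42]
121 [46, 31, 28, 31, 40]
124 [61, 33, 31, 31, 50]
127 [103, 43, 35, 50, 106]
130 [126, 98, 55, 81, 131]
133 [120, 123, 98, 121, 124]
136 [124, 128, 118, 124, 125]
139 [124, 124, 122, 127, 121]

110 [45, 37, 31, 23, 37]
113 [43, 33, 31, 15, 37]
116 [43, 34, 29, 27, 38]
119 [44, 36, 31, 33, 45]
122 [57, 41, 29, 33, 68]
125 [106, 44, 26, 31, 99]
128 [121, 77, 38, 63, 120]
131 [129, 111, 82, 104, 124]
134 [122, 125, 121, 122, 124]
137 [121, 124, 123, 127, 124]
140 [126, 123, 124, 123, 124]
15.95 [541.03 -98.74  80.7 ] -12.91371501349852 [-0.39  0.43 -0.27]
[[     0      0    560    420 228621]
 [   266    213     34     86   2618]
 [   240    374     90     46   3961]] [[279.38 205.71]
 [282.51 255.87]
 [284.69 397.45]]
```

View pics/m8.png

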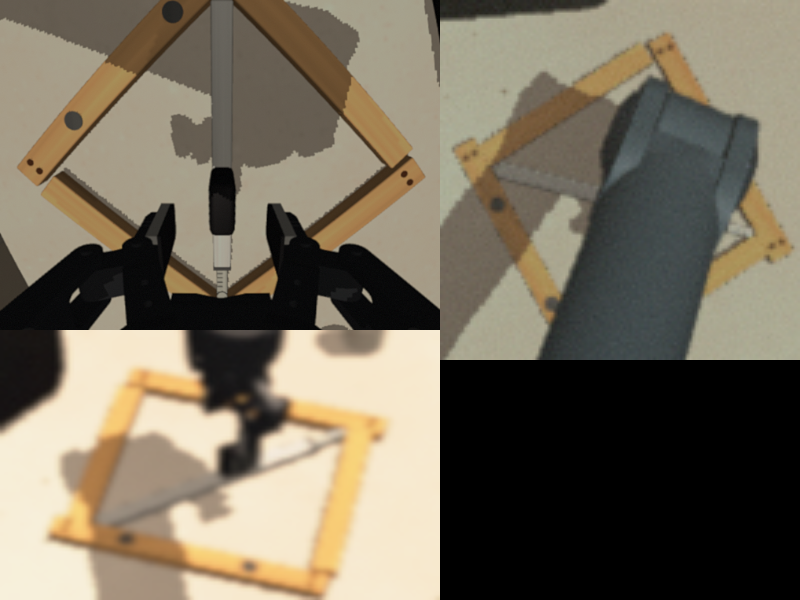

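Seated flat in the short diagonal: heel and tip both end about 131 mm from centre, and the wrist, side and top views all show the rule lying within the two corners. That gives a length of about 262 mm, so a reading of about 0.030. Next I'll check the grip position and regrasp higher, toward the heel.

```bash
python3 - <<'E'
from fr import *
import pickle
c=pickle.load(open("c8.pkl","rb"))
u=np.array([-.2207,-.9754]);C=np.array([543.2,-94])
tp=plane(c,[[282.5,299]],55)[0];print("tip end of block",tp,(tp-C)@u)
im=cv2.imread("pics/w8.png");g=im.max(2);print(g[205:305:3,282].tolist())
print("heel end top?",[(v,((plane(c,[[282.5,v]],55)[0]-C)@u).round(1)) for v in(213,220,226,232,238)])
print("tcp",(np.array([541.03,-98.74])-C)@u)
E
```

```text
tip end of block [ 535.47 -127.55] 34.42784075529862
[97, 97, 97, 5, 5, 7, 7, 7, 4, 5, 7, 10, 10, 12, 13, 32, 31, 30, 29, 28, 26, 28, 28, 26, 26, 25, 25, 24, 23, 21, 20, 31, 172, 168]
heel end top? [(213, np.float64(-14.8)), (220, np.float64(-11.1)), (226, np.float64(-7.8)), (232, np.float64(-4.6)), (238, np.float64(-1.3))]
tcp 5.1023150000000115
```

Request:
servo_tool:
  moves:
    - [[0.05, 0, 0.1, 0], [0, 0, 0.15, 0], [0, 0, 0.14, 0], [0, 0, 0.1, 0], [0, 0, 0.02, 0]]

```text
time_s: 16.47
eef_pos: [540.3, -93.4, 27.5]
orientation: [0.782, 0.623, -0.002, -0.002]
ft_force: [0.4, 0.5, -0.1]
gripper_width: 51.0
grip_force: 0.0
```

Request:
servo_tool:
  moves:
    - [[0, 0, 0, 0], [0, 0, 0, 0], [0, 0, 0, 0], [0, 0, 0, 0], [0, 0, 0, 0]]

```text
time_s: 16.88
eef_pos: [543.2, -94.0, 31.0]
orientation: [0.782, 0.623, 0.001, 0.0]
ft_force: [-0.0, -0.0, 0.1]
gripper_width: 51.4
grip_force: 0.0
```

Request:
servo_tool:
  moves:
    - [[0, 0, 0, 0], [0, 0, 0, 0], [0, 0, 0, 0], [0, 0, 0, 0], [0, 0, 0, 0]]
  claw: -1
  grip_force: 20

```text
time_s: 17.3
eef_pos: [543.0, -93.8, 30.3]
orientation: [0.782, 0.623, 0.0, 0.0]
ft_force: [1.0, -0.6, -0.7]
gripper_width: 17.2
grip_force: 26.1
```

Request:
servo_tool:
  moves:
    - [[0, 0, 0, 0], [0, 0, 0, 0], [0, 0, 0, 0], [0, 0, 0, 0], [0, 0, 0, 0]]

```text
time_s: 17.72
eef_pos: [542.9, -93.8, 30.3]
orientation: [0.782, 0.623, 0.0, 0.0]
ft_force: [1.5, 0.5, -0.6]
gripper_width: 17.2
grip_force: 26.1
```

Request:
servo_tool:
  moves:
    - [[-0.02, 0, 0, 0], [-0.02, 0, 0, 0], [-0.02, 0, 0, 0], [-0.01, 0, 0, 0], [0, 0, 0, 0]]

```text
time_s: 18.13
eef_pos: [541.2, -100.0, 30.3]
orientation: [0.782, 0.623, 0.0, -0.0]
ft_force: [2.6, 4.5, -0.2]
gripper_width: 17.4
grip_force: 26.3
```

Request:
servo_tool:
  moves:
    - [[0, 0, -0.01, 0], [0, 0, -0.01, 0], [0, 0, -0.01, 0], [0, 0, 0, 0], [0, 0, 0, 0]]

```text
time_s: 18.55
eef_pos: [540.7, -100.3, 33.1]
orientation: [0.782, 0.623, -0.0, -0.0]
ft_force: [1.6, 5.3, -2.3]
gripper_width: 17.5
grip_force: 26.0
```

```bash
cat > tilt.py <<'E'
from fr import *
from station import r
def tilt():
    c=r.get_calibration("wrist");im=r.snapshot("wrist")[:,:,::-1].copy();s=r.read_state()
    e=cv2.Canny(im,40,100);W=[]
    for v in range(0,215,3):
        k=np.where(e[v,240:325])[0]+240;a=k[(k>255)&(k<272)];b=k[(k>290)&(k<312)]
        if len(a) and len(b): W.append([v,b.min()-a.max(),(b.min()+a.max())/2])
    W=np.array(W);z=[]
    o,d=ray(c,W[:,[2,0]]);f=c["camera_matrix"][0,0]
    depth=f*16/W[:,1]   # camera-z depth of bar top
    for i in range(len(W)):
        q=d[i]*depth[i]; z.append([*(o+q)])
    z=np.array(z);u=np.array([-.2207,-.9754]) if abs(yaw(s)+12.8)<20 else np.array([np.cos(np.radians(yaw(s)-90)),np.sin(np.radians(yaw(s)-90))])
    t=(z[:,:2]-s["eef_pos"][:2])@u;p=np.polyfit(t,z[:,2],1)
    print("t",s["time_s"],"eef",s["eef_pos"],"ft",s["ft_force"],"| bar top slope deg (+ = tip up)",np.degrees(np.arctan(p[0])),"z at tcp",p[1],"n",len(W),W[::12,1])
    return im,c,s
E
python3 - <<'E'
from tilt import *
# baseline from previous flat seated image
tilt()
E
```

```text
t 18.6 eef [ 540.72 -100.29   33.08] ft [ 2.52  4.39 -3.12] | bar top slope deg (+ = tip up) 3.6635953397166237 z at tcp 22.730279662317386 n 71 [40. 39. 38. 37. 39. 36.]
```

```bash
python3 - <<'E'
from tilt import *
import pickle
def bar(im):
    e=cv2.Canny(im,40,100);W=[]
    for v in range(0,200,2):
        k=np.where(e[v,240:325])[0]+240;a=k[(k>255)&(k<272)];b=k[(k>290)&(k<312)]
        if len(a) and len(b): W.append([v,b.min()-a.max()])
    W=np.array(W);p=np.polyfit(W[:,0],W[:,1],1)
    return p[0]*200,np.polyval(p,0),np.polyval(p,200),len(W)
for n in("w4","w5","w6","w7"): print(n,bar(cv2.imread(f"pics/{n}.png")))
print("now",bar(r.snapshot("wrist")[:,:,::-1].copy()))
E
```

```text
w4 (np.float64(-3.149978922673706), np.float64(40.17738861091256), np.float64(37.027409688238855), 99)
w5 (np.float64(-2.809480948094798), np.float64(40.090693069306916), np.float64(37.28121212121212), 100)
w6 (np.float64(-5.1581158115811485), np.float64(42.71326732673266), np.float64(37.555151515151515), 100)
w7 (np.float64(-6.014401440144016), np.float64(43.86712871287129), np.float64(37.85272727272728), 100)
now (np.float64(-4.654065406540653), np.float64(39.78376237623762), np.float64(35.129696969696965), 100)
```

The bar's taper in the wrist view (flat −3.0, tilted 3° −5.8) reads −4.65, so the heel is rising while the tip stays down. I'll lift further.

Request:
servo_tool:
  moves:
    - [[0, 0, -0.01, 0], [0, 0, -0.01, 0], [0, 0, -0.01, 0], [0, 0, -0.01, 0], [0, 0, 0, 0]]

```text
time_s: 19.07
eef_pos: [540.9, -100.8, 37.5]
orientation: [0.782, 0.623, 0.0, -0.0]
ft_force: [1.9, 3.5, -2.8]
gripper_width: 17.1
grip_force: 25.9
```

Request:
servo_tool:
  moves:
    - [[0, 0, -0.01, 0], [0, 0, -0.01, 0], [0, 0, -0.01, 0], [0, 0, 0, 0], [0, 0, 0, 0]]

```text
time_s: 19.48
eef_pos: [541.0, -100.7, 40.4]
orientation: [0.782, 0.623, 0.0, 0.0]
ft_force: [1.1, 4.1, -2.3]
gripper_width: 17.6
grip_force: 25.9
```

```bash
cat >> tilt.py <<'E'
def bar(im):
    e=cv2.Canny(im,40,100);W=[]
    for v in range(0,200,2):
        k=np.where(e[v,240:325])[0]+240;a=k[(k>255)&(k<272)];b=k[(k>290)&(k<312)]
        if len(a) and len(b): W.append([v,b.min()-a.max()])
    W=np.array(W);p=np.polyfit(W[:,0],W[:,1],1)
    return p[0]*200,np.polyval(p,0),np.polyval(p,200),len(W)
E
python3 - <<'E'
from heel import *
from tilt import bar
print(bar(r.snapshot("wrist")[:,:,::-1].copy()))
along("top",20,(.2207,.9754),112,142);s=r.read_state();print(s["time_s"],s["eef_pos"],s["ft_force"])
E
```

```text
(np.float64(-5.3915391539154145), np.float64(41.09881188118813), np.float64(35.70727272727271), 100)
112 [41, 30, 30, 32, 37]
115 [42, 35, 31, 37, 36]
118 [44, 31, 31, 33, 41]
121 [44, 34, 32, 37, 36]
124 [62, 39, 36, 42, 74]
127 [91, 54, 46, 71, 116]
130 [130, 91, 71, 116, 123]
133 [133, 123, 109, 123, 124]
136 [125, 121, 127, 124, 127]
139 [124, 124, 124, 127, 124]
19.5833 [ 541.01 -100.65   40.29] [ 1.28  3.45 -2.58]
```

Request:
servo_tool:
  moves:
    - [[0, 0, -0.01, 0], [0, 0, -0.01, 0], [0, 0, -0.01, 0], [0, 0, 0, 0], [0, 0, 0, 0]]

```text
time_s: 20.0
eef_pos: [541.0, -100.7, 43.4]
orientation: [0.782, 0.623, 0.0, 0.0]
ft_force: [1.5, 4.8, -2.9]
gripper_width: 17.7
grip_force: 25.9
```

Request:
servo_tool:
  moves:
    - [[0.02, 0, 0, 0], [0.02, 0, 0, 0], [0.02, 0, 0, 0], [0.01, 0, 0, 0], [0, 0, 0, 0]]

```text
time_s: 20.42
eef_pos: [542.7, -93.5, 43.3]
orientation: [0.782, 0.623, 0.0, -0.0]
ft_force: [1.3, 4.4, -0.9]
gripper_width: 17.4
grip_force: 26.0
```

Request:
servo_tool:
  moves:
    - [[0.01, 0, 0, 0], [0.01, 0, 0, 0], [0.01, 0, 0, 0], [0, 0, 0, 0], [0, 0, 0, 0]]

```text
time_s: 20.83
eef_pos: [543.3, -90.8, 43.3]
orientation: [0.782, 0.623, 0.0, 0.0]
ft_force: [1.1, 3.8, -0.5]
gripper_width: 17.5
grip_force: 26.1
```

```bash
python3 - <<'E'
from heel import *
from tilt import bar
print(bar(r.snapshot("wrist")[:,:,::-1].copy()))
along("top",22,(.2207,.9754),118,151);s=r.read_state();print(s["time_s"],s["eef_pos"],s["ft_force"])
E
```

```text
(np.float64(-6.409240924092423), np.float64(41.742574257425744), np.float64(35.33333333333332), 100)
118 [45, 30, 33, 36, 37]
121 [48, 32, 31, 30, 39]
124 [55, 27, 31, 26, 42]
127 [72, 31, 31, 30, 57]
130 [92, 34, 31, 30, 54]
133 [99, 42, 34, 37, 74]
136 [122, 75, 44, 63, 112]
139 [133, 124, 92, 100, 117]
142 [126, 124, 120, 125, 120]
145 [128, 125, 121, 122, 122]
148 [130, 128, 124, 126, 126]
20.9333 [543.33 -90.88  43.33] [ 1.02  3.85 -0.99]
```

The heel is over the frame edge now and the tip still engaged. I'll back off slowly to relax the spring, then lift clear.

Request:
servo_tool:
  moves:
    - [[0.03, 0, 0, 0], [0.03, 0, 0, 0], [0.03, 0, 0, 0], [0.03, 0, 0, 0], [0.03, 0, 0, 0]]

```text
time_s: 21.35
eef_pos: [546.7, -76.4, 43.3]
orientation: [0.782, 0.623, -0.0, 0.0]
ft_force: [1.1, 2.0, 0.7]
gripper_width: 17.6
grip_force: 26.2
```

Request:
servo_tool:
  moves:
    - [[0.03, 0, 0, 0], [0.03, 0, 0, 0], [0.03, 0, 0, 0], [0.03, 0, 0, 0], [0.02, 0, 0, 0]]

```text
time_s: 21.77
eef_pos: [549.0, -63.8, 43.0]
orientation: [0.782, 0.623, -0.001, 0.0]
ft_force: [-1.1, -1.5, -0.2]
gripper_width: 17.9
grip_force: 26.1
```

Request:
servo_tool:
  moves:
    - [[0.02, 0, 0, 0], [0.02, 0, 0, 0], [0.01, 0, 0, 0], [0, 0, 0, 0], [0, 0, 0, 0]]

```text
time_s: 22.18
eef_pos: [550.7, -57.8, 43.2]
orientation: [0.782, 0.623, -0.0, -0.0]
ft_force: [0.6, -0.5, -0.4]
gripper_width: 17.3
grip_force: 26.1
```

Request:
servo_tool:
  moves:
    - [[0, 0, -0.03, 0], [0, 0, -0.08, 0], [0, 0, -0.15, 0], [0, 0, -0.15, 0], [0, 0, -0.09, 0]]

```text
time_s: 22.6
eef_pos: [551.8, -57.4, 95.1]
orientation: [0.782, 0.623, 0.001, 0.0]
ft_force: [0.5, 0.4, -1.8]
gripper_width: 17.6
grip_force: 25.9
```

```bash
python3 - <<'E'
from h import *
from station import r
s=r.read_state();print(s["eef_pos"],yaw(s),s["ft_force"])
plan(s,[518.8,-88.5,93],77.25,25,p=[550.7,-57.8,93])
E
```

```text
[551.76 -57.43  95.08] -12.915033240941694 [ 0.48  0.42 -1.81]
[[-0.01, -0.01, -0.0, -0.9], [-0.01, -0.01, -0.0, -0.9], [-0.01, -0.01, -0.0, -0.9], [-0.01, -0.01, -0.0, -0.9], [-0.01, -0.01, -0.0, -0.9]]
[[-0.01, -0.01, -0.0, -0.9], [-0.01, -0.01, -0.0, -0.9], [-0.01, -0.02, -0.0, -0.9], [-0.01, -0.02, -0.0, -0.9], [-0.01, -0.02, -0.0, -0.9]]
[[-0.01, -0.02, -0.0, -0.9], [-0.01, -0.02, -0.0, -0.9], [-0.0, -0.02, -0.0, -0.9], [-0.0, -0.02, -0.0, -0.9], [-0.0, -0.02, -0.0, -0.9]]
[[-0.0, -0.02, -0.0, -0.9], [0.0, -0.02, -0.0, -0.9], [0.0, -0.02, -0.0, -0.9], [0.0, -0.02, -0.0, -0.9], [0.0, -0.02, -0.0, -0.9]]
[[0.0, -0.02, -0.0, -0.9], [0.01, -0.02, -0.0, -0.9], [0.01, -0.02, -0.0, -0.9], [0.01, -0.02, -0.0, -0.9], [0.01, -0.02, -0.0, -0.9]]
```

Request:
servo_tool:
  moves:
    - [[-0.01, -0.01, 0, -0.9], [-0.01, -0.01, 0, -0.9], [-0.01, -0.01, 0, -0.9], [-0.01, -0.01, 0, -0.9], [-0.01, -0.01, 0, -0.9]]

```text
time_s: 23.02
eef_pos: [545.3, -61.8, 93.6]
orientation: [0.674, 0.739, 0.0, -0.0]
ft_force: [0.6, -0.2, -2.1]
gripper_width: 17.4
grip_force: 25.9
```

Request:
servo_tool:
  moves:
    - [[-0.01, -0.01, 0, -0.9], [-0.01, -0.01, 0, -0.9], [-0.01, -0.02, 0, -0.9], [-0.01, -0.02, 0, -0.9], [-0.01, -0.02, 0, -0.9]]

```text
time_s: 23.43
eef_pos: [538.5, -68.7, 93.5]
orientation: [0.55, 0.835, 0.0, -0.0]
ft_force: [-0.3, 0.9, -2.3]
gripper_width: 17.6
grip_force: 25.9
```

Request:
servo_tool:
  moves:
    - [[-0.01, -0.02, 0, -0.9], [-0.01, -0.02, 0, -0.9], [0, -0.02, 0, -0.9], [0, -0.02, 0, -0.9], [0, -0.02, 0, -0.9]]

```text
time_s: 23.85
eef_pos: [530.7, -75.6, 93.6]
orientation: [0.413, 0.911, 0.0, -0.0]
ft_force: [0.5, 0.1, -2.6]
gripper_width: 17.2
grip_force: 25.9
```

Request:
servo_tool:
  moves:
    - [[0, -0.02, 0, -0.9], [0, -0.02, 0, -0.9], [0, -0.02, 0, -0.9], [0, -0.02, 0, -0.9], [0, -0.02, 0, -0.9]]

```text
time_s: 24.27
eef_pos: [524.1, -83.1, 93.6]
orientation: [0.265, 0.964, 0.0, -0.0]
ft_force: [0.4, 0.7, -1.4]
gripper_width: 17.6
grip_force: 25.9
```

Request:
servo_tool:
  moves:
    - [[0, -0.02, 0, -0.9], [0.01, -0.02, 0, -0.9], [0.01, -0.02, 0, -0.9], [0.01, -0.02, 0, -0.9], [0.01, -0.02, 0, -0.9]]

```text
time_s: 24.68
eef_pos: [516.3, -90.8, 93.6]
orientation: [0.111, 0.994, 0.0, -0.0]
ft_force: [0.6, -0.4, -2.6]
gripper_width: 17.4
grip_force: 25.9
```

Request:
servo_tool:
  moves:
    - [[0, 0, 0, 0], [0, 0, 0, 0], [0, 0, 0, 0], [0, 0, 0, 0], [0, 0, 0, 0]]

```text
time_s: 25.1
eef_pos: [516.7, -90.7, 93.3]
orientation: [0.113, 0.994, 0.0, 0.0]
ft_force: [-0.8, 0.8, -1.3]
gripper_width: 17.7
grip_force: 25.9
```

```bash
python3 - <<'E'
from heel import *
from tilt import bar
import pickle
c=r.get_calibration("wrist");im=r.snapshot("wrist")[:,:,::-1].copy();s=r.read_state()
cv2.imwrite("pics/w9.png",im);pickle.dump(c,open("c9.pkl","wb"))
print(s["time_s"],s["eef_pos"],yaw(s),s["ft_force"],s["joint_positions"]);print(bar(im))
p,L=edges(c,im,(75,220),(75,220),253,312)
e=cv2.Canny(im,40,100);
for v in(30,100,200): print(v,(np.where(e[v,240:325])[0]+240).tolist())
t=r.snapshot("top")[:,:,::-1].copy();cv2.imwrite("pics/t9.png",t)
E
```

```text
25.15 [516.71 -90.67  93.3 ] 77.08473861916924 [ 0.04  0.11 -2.24] [-0.16  0.33  0.29  2.02 -0.13  0.81  1.55]
(np.float64(-8.191545075802118), np.float64(38.82652684491051), np.float64(30.634981769108393), 99)
line 457.04807 -140.71582 heading -55.871925 n 49 res 0.11119289014980102
line 488.76654 -16.391016 heading 30.046345 n 49 res 0.1118101814475125
corner [405.45 -64.58]
30 [261, 299, 317]
100 [261, 263, 298, 316]
200 [263, 265, 296, 312]
```

```bash
python3 - <<'E'
from heel import *
import pickle
u=(.9753,-.2207)
print("tip");along("top",60,u,80,150,C=(543.2,-94),step=5);print("heel");along("top",85,(-u[0],-u[1]),110,185,step=5)
c=pickle.load(open("c9.pkl","rb"));im=cv2.imread("pics/w9.png");h=cv2.cvtColor(im,cv2.COLOR_BGR2HSV)
for v in(10,60,120,180,210): print(v,h[v,252:318:3,1].tolist(),h[v,252:318:3,2].tolist())
E
```

```text
tip
80 [38, 37, 38, 39, 38]
85 [45, 38, 38, 39, 39]
90 [44, 40, 40, 32, 43]
95 [48, 32, 36, 39, 46]
100 [48, 39, 37, 34, 43]
105 [46, 38, 38, 36, 45]
110 [52, 36, 37, 40, 48]
115 [50, 40, 36, 39, 55]
120 [50, 35, 39, 45, 96]
125 [59, 39, 38, 51, 121]
130 [107, 66, 57, 78, 123]
135 [107, 123, 127, 127, 131]
140 [123, 129, 132, 126, 131]
145 [132, 126, 130, 132, 136]
heel
110 [23, 28, 16, 26, 22]
115 [24, 28, 17, 22, 19]
120 [33, 21, 14, 20, 15]
125 [22, 21, 18, 23, 16]
130 [34, 22, 16, 22, 27]
135 [26, 25, 23, 15, 44]
140 [31, 22, 22, 13, 51]
145 [21, 27, 27, 16, 63]
150 [27, 25, 14, 26, 106]
155 [34, 28, 20, 17, 111]
160 [20, 25, 18, 16, 108]
165 [21, 28, 25, 45, 113]
170 [30, 27, 30, 27, 41]
175 [19, 26, 22, 16, 34]
180 [30, 30, 26, 30, 36]
10 [119, 43, 45, 32, 14, 15, 11, 14, 15, 12, 14, 15, 18, 21, 21, 19, 76, 132, 136, 138, 137, 139] [163, 174, 177, 145, 185, 184, 183, 184, 184, 184, 184, 184, 183, 183, 182, 174, 127, 176, 175, 174, 171, 173]
60 [125, 139, 139, 40, 20, 21, 15, 18, 19, 18, 17, 19, 22, 21, 21, 28, 43, 48, 62, 147, 141, 138] [176, 145, 57, 116, 182, 184, 185, 184, 185, 185, 184, 184, 184, 181, 179, 166, 96, 106, 94, 64, 96, 107]
120 [46, 45, 46, 45, 26, 20, 22, 22, 22, 21, 21, 21, 21, 21, 23, 32, 50, 52, 50, 51, 51, 50] [177, 177, 177, 171, 167, 179, 183, 182, 182, 183, 184, 182, 179, 178, 178, 145, 102, 107, 107, 106, 106, 103]
180 [42, 43, 42, 42, 31, 23, 25, 21, 21, 20, 21, 21, 23, 26, 26, 31, 51, 50, 50, 53, 52, 45] [176, 176, 177, 178, 148, 177, 176, 178, 178, 179, 181, 178, 177, 177, 178, 123, 105, 107, 107, 105, 103, 177]
210 [42, 43, 43, 43, 37, 28, 27, 24, 22, 22, 21, 23, 23, 27, 28, 37, 52, 52, 53, 53, 47, 44] [176, 177, 176, 177, 144, 176, 177, 177, 177, 177, 179, 177, 177, 177, 175, 104, 108, 107, 105, 105, 158, 178]
```

Request:
servo_tool:
  moves:
    - [[0, 0, 0.08, 0.15], [0, 0, 0.12, 0], [0, 0, 0.12, 0], [0, 0, 0.08, 0], [0, 0, 0.03, 0]]

```text
time_s: 25.72
eef_pos: [514.4, -90.6, 47.6]
orientation: [0.118, 0.993, -0.0, -0.002]
ft_force: [-0.2, 1.0, -2.7]
gripper_width: 17.4
grip_force: 25.9
```

Request:
servo_tool:
  moves:
    - [[0, 0, 0, 0], [0, 0, 0, 0], [0, 0, 0, 0], [0, 0, 0, 0], [0, 0, 0, 0]]

```text
time_s: 26.13
eef_pos: [517.2, -91.0, 50.9]
orientation: [0.118, 0.993, 0.0, 0.001]
ft_force: [-0.6, -0.6, -1.8]
gripper_width: 17.5
grip_force: 25.9
```

Request:
servo_tool:
  moves:
    - [[0, 0, 0.01, 0], [0, 0, 0.01, 0], [0, 0, 0.01, 0], [0, 0, 0.01, 0], [0, 0, 0, 0]]

```text
time_s: 26.55
eef_pos: [516.4, -90.8, 46.0]
orientation: [0.118, 0.993, -0.0, -0.0]
ft_force: [0.3, -0.8, -1.9]
gripper_width: 17.2
grip_force: 25.9
```

```bash
python3 - <<'E'
from heel import *
s=r.read_state();print(s["time_s"],s["eef_pos"],yaw(s),s["ft_force"])
u=(.9753,-.2207)
print("tip");t=along("top",12,u,90,150,step=4,ws=(-12,-8,-4,0,4,8,12));cv2.imwrite("pics/t10.png",t)
h=cv2.cvtColor(t,cv2.COLOR_BGR2HSV)
cs=r.get_calibration("side");sd=r.snapshot("side")[:,:,::-1].copy();cv2.imwrite("pics/s10.png",sd)
c=r.get_calibration("wrist");im=r.snapshot("wrist")[:,:,::-1].copy();cv2.imwrite("pics/w10.png",im)
e=cv2.Canny(im,30,80)
for v in(5,30,60,100,150,200): print(v,(np.where(e[v,235:325])[0]+235).tolist())
p,L=edges(c,im,(35,220),(35,220),250,315)
E
```

```text
26.55 [516.36 -90.81  46.02] 76.49342185724228 [ 0.31 -0.77 -1.95]
tip
90 [39, 40, 47, 40, 37, 41, 42]
94 [40, 39, 43, 38, 36, 41, 42]
98 [40, 40, 42, 36, 39, 42, 42]
102 [39, 41, 41, 38, 39, 41, 44]
106 [39, 41, 46, 34, 42, 41, 46]
110 [40, 43, 45, 29, 34, 45, 45]
114 [39, 43, 45, 39, 39, 45, 48]
118 [44, 39, 45, 35, 38, 42, 44]
122 [41, 42, 50, 33, 33, 42, 48]
126 [50, 45, 49, 42, 40, 45, 71]
130 [72, 41, 40, 41, 43, 59, 108]
134 [113, 73, 42, 42, 53, 113, 128]
138 [126, 127, 63, 56, 98, 129, 133]
142 [131, 121, 101, 102, 129, 129, 125]
146 [113, 88, 110, 125, 128, 128, 125]
5 [259, 261, 300, 307]
30 [261, 299, 302, 308]
60 [237, 238, 243, 244, 255, 260, 263, 298, 311, 312, 321, 322]
100 [261, 263, 298, 308]
150 [262, 264, 297, 307]
200 [263, 265, 296, 304]
line 451.78033 -131.87054 heading -55.7847 n 57 res 0.09921433012367507
line 471.11884 -27.24391 heading 30.047377 n 57 res 0.10254581894484069
corner [406.18 -64.81]
```

Request:
servo_tool:
  moves:
    - [[0, 0.015, 0, -0.2], [0, 0, 0.01, 0], [0, 0, 0.01, 0], [0, 0, 0.01, 0], [0, 0, 0, 0]]

```text
time_s: 27.12
eef_pos: [516.9, -89.2, 43.2]
orientation: [0.111, 0.994, 0.0, -0.0]
ft_force: [-1.6, 0.8, 0.4]
gripper_width: 17.3
grip_force: 26.2
```

Request:
servo_tool:
  moves:
    - [[0, 0, 0.01, 0], [0, 0, 0.01, 0], [0, 0, 0.01, 0], [0, 0, 0, 0], [0, 0, 0, 0]]

```text
time_s: 27.53
eef_pos: [516.8, -89.4, 40.2]
orientation: [0.111, 0.994, 0.0, -0.0]
ft_force: [-1.5, 0.6, -0.5]
gripper_width: 17.0
grip_force: 26.3
```

Request:
servo_tool:
  moves:
    - [[0, 0, 0.01, 0], [0, 0, 0.01, 0], [0, 0, 0, 0], [0, 0, 0, 0], [0, 0, 0, 0]]

```text
time_s: 27.95
eef_pos: [517.5, -89.6, 39.4]
orientation: [0.111, 0.994, 0.0, 0.0]
ft_force: [-4.5, 0.6, 7.4]
gripper_width: 17.4
grip_force: 27.2
```

Request:
servo_tool:
  moves:
    - [[-0.02, 0, -0.01, 0], [-0.02, 0, 0, 0], [-0.02, 0, 0, 0], [-0.02, 0, 0, 0], [0, 0, 0, 0]]

```text
time_s: 28.37
eef_pos: [525.2, -91.4, 39.2]
orientation: [0.111, 0.994, -0.0, 0.0]
ft_force: [-1.1, -0.6, 0.1]
gripper_width: 17.6
grip_force: 26.4
```

Request:
servo_tool:
  moves:
    - [[-0.02, 0, -0.01, 0], [-0.02, 0, 0, 0], [-0.02, 0, 0, 0], [0, 0, 0, 0], [0, 0, 0, 0]]

```text
time_s: 28.78
eef_pos: [530.3, -92.5, 39.9]
orientation: [0.111, 0.994, -0.0, -0.0]
ft_force: [-1.2, 0.1, -1.1]
gripper_width: 17.4
grip_force: 26.1
```

```bash
python3 - <<'E'
from heel import *
s=r.read_state();print(s["time_s"],s["eef_pos"],yaw(s),s["ft_force"])
u=(.9753,-.2207)
print("tip");t=along("top",12,u,110,150,step=4,ws=(-12,-8,-4,0,4,8,12))
print("heel");along("top",24,(-u[0],-u[1]),118,170,step=4,ws=(-12,-8,-4,0,4,8,12))
im=r.snapshot("wrist")[:,:,::-1].copy();cv2.imwrite("pics/w11.png",im)
E
```

```text
28.7833 [530.31 -92.53  39.93] 77.28363560016106 [-1.2   0.08 -1.1 ]
tip
110 [41, 46, 30, 37, 38, 39, 45]
114 [43, 44, 40, 38, 41, 43, 44]
118 [44, 44, 39, 38, 42, 45, 47]
122 [44, 43, 26, 38, 39, 44, 48]
126 [50, 48, 33, 38, 41, 46, 66]
130 [77, 42, 37, 39, 46, 62, 110]
134 [114, 85, 37, 37, 51, 110, 126]
138 [129, 119, 60, 43, 83, 125, 130]
142 [125, 120, 96, 92, 120, 129, 131]
146 [111, 91, 112, 126, 133, 128, 129]
heel
118 [26, 19, 33, 25, 21, 12, 14]
122 [26, 26, 17, 25, 25, 17, 27]
126 [25, 31, 29, 26, 36, 37, 28]
130 [25, 22, 17, 15, 27, 13, 11]
134 [34, 28, 31, 30, 32, 32, 33]
138 [30, 29, 18, 26, 31, 7, 23]
142 [23, 25, 20, 10, 19, 27, 10]
146 [23, 27, 24, 26, 23, 23, 21]
150 [30, 22, 35, 23, 13, 18, 44]
154 [35, 28, 25, 35, 22, 21, 32]
158 [33, 23, 31, 34, 17, 12, 31]
162 [25, 24, 24, 25, 18, 21, 33]
166 [29, 26, 24, 40, 18, 30, 23]
```

Request:
servo_tool:
  moves:
    - [[-0.02, 0, 0, 0], [-0.02, 0, 0, 0], [-0.01, 0, 0, 0], [0, 0, 0, 0], [0, 0, 0, 0]]

```text
time_s: 29.35
eef_pos: [535.3, -93.6, 40.1]
orientation: [0.111, 0.994, -0.0, -0.0]
ft_force: [-3.1, 0.0, -1.4]
gripper_width: 17.5
grip_force: 26.0
```

Request:
servo_tool:
  moves:
    - [[-0.02, 0, 0, 0], [-0.01, 0, 0, 0], [0, 0, 0, 0], [0, 0, 0, 0], [0, 0, 0, 0]]

```text
time_s: 29.77
eef_pos: [538.2, -94.3, 40.1]
orientation: [0.111, 0.994, -0.0, -0.0]
ft_force: [-2.6, -0.5, -1.8]
gripper_width: 17.0
grip_force: 26.0
```

```bash
python3 - <<'E'
from heel import *
s=r.read_state();print(s["time_s"],s["eef_pos"],yaw(s),s["ft_force"],s["moment"])
c=r.get_calibration("wrist");im=r.snapshot("wrist")[:,:,::-1].copy();cv2.imwrite("pics/w12.png",im)
h=cv2.cvtColor(im,cv2.COLOR_BGR2HSV)
p,L=edges(c,im,(5,200),(5,200),250,315);print(proj(c,[[*p,16]]))
for v in range(0,80,6): print(v,h[v,250:318:4,1].tolist())
cs=r.get_calibration("side")
# side view: where heel end lies along the diagonal
u=np.array([-.9753,.2207])
print("side");along("side",16,u,100,172,step=4,ws=(-12,-8,-4,0,4,8,12))
E
```

```text
29.7667 [538.24 -94.25  40.13] 77.29028748226284 [-2.62 -0.46 -1.84] [ 0.05  0.63 -0.02]
line 453.39282 -131.8441 heading -55.82505 n 65 res 0.08430050911577784
line 477.37015 -25.146074 heading 30.13137 n 65 res 0.093961507210954
corner [408.21 -65.29]
[[282.46 -37.9 ]]
0 [75, 53, 54, 30, 14, 13, 13, 12, 13, 16, 19, 20, 27, 52, 50, 49, 60]
6 [54, 55, 46, 31, 16, 12, 13, 13, 13, 14, 19, 22, 28, 52, 54, 48, 48]
12 [50, 49, 45, 32, 14, 12, 16, 13, 16, 14, 20, 20, 28, 57, 54, 50, 50]
18 [47, 45, 45, 32, 16, 10, 14, 13, 16, 17, 20, 20, 26, 54, 53, 49, 47]
24 [45, 47, 45, 29, 16, 12, 16, 14, 14, 19, 20, 20, 27, 54, 50, 44, 42]
30 [47, 47, 48, 31, 17, 11, 17, 16, 17, 17, 22, 22, 27, 56, 51, 47, 48]
36 [47, 47, 47, 34, 17, 13, 17, 16, 17, 19, 20, 21, 29, 53, 58, 50, 50]
42 [48, 48, 45, 35, 17, 13, 17, 17, 16, 19, 20, 21, 28, 53, 51, 49, 48]
48 [45, 45, 45, 31, 17, 13, 19, 17, 16, 19, 20, 21, 31, 53, 52, 47, 45]
54 [47, 45, 45, 35, 20, 13, 19, 17, 17, 19, 20, 21, 32, 55, 53, 41, 42]
60 [46, 47, 48, 35, 20, 17, 19, 17, 19, 20, 20, 21, 34, 53, 49, 45, 47]
66 [47, 45, 47, 39, 20, 17, 20, 19, 17, 21, 22, 19, 31, 53, 54, 47, 47]
72 [47, 45, 46, 38, 21, 19, 21, 20, 19, 21, 22, 22, 32, 52, 53, 46, 45]
78 [47, 48, 45, 39, 20, 17, 20, 19, 19, 21, 22, 22, 33, 50, 44, 45, 45]
side
100 [32, 34, 41, 46, 56, 62, 64]
104 [32, 34, 41, 47, 58, 63, 64]
108 [32, 34, 42, 47, 57, 64, 65]
112 [33, 35, 42, 47, 57, 64, 69]
116 [38, 38, 43, 48, 58, 67, 78]
120 [48, 45, 45, 49, 61, 77, 96]
124 [69, 54, 50, 57, 74, 95, 117]
128 [102, 77, 64, 73, 96, 114, 128]
132 [129, 105, 80, 87, 113, 129, 133]
136 [134, 123, 105, 105, 121, 134, 136]
140 [140, 138, 128, 124, 130, 136, 137]
144 [144, 147, 146, 142, 139, 138, 139]
148 [148, 149, 151, 149, 145, 143, 142]
152 [146, 144, 145, 148, 149, 147, 146]
156 [123, 133, 139, 143, 148, 150, 148]
160 [86, 109, 129, 139, 147, 150, 146]
164 [57, 75, 106, 131, 145, 150, 132]
168 [44, 53, 73, 101, 124, 129, 109]
```

Request:
servo_tool:
  moves:
    - [[-0.02, 0, 0, 0], [-0.02, 0, 0, 0], [-0.01, 0, 0, 0], [0, 0, 0, 0], [0, 0, 0, 0]]

```text
time_s: 30.28
eef_pos: [543.2, -95.3, 40.1]
orientation: [0.111, 0.994, -0.0, -0.0]
ft_force: [-3.1, -0.2, -1.8]
gripper_width: 17.3
grip_force: 25.9
```

```bash
python3 - <<'E'
from heel import *
s=r.read_state();print(s["time_s"],s["eef_pos"],yaw(s),s["ft_force"],s["moment"])
u=np.array([-.9753,.2207])
for z in(22,34): print("side",z);along("side",z,u,108,160,step=4,ws=(-12,-8,-4,0,4,8,12))
print("tip");along("top",12,-u,114,146,step=4,ws=(-12,-8,-4,0,4,8,12))
E
```

```text
30.2833 [543.22 -95.34  40.12] 77.29303450355414 [-3.12 -0.18 -1.76] [ 0.14  0.84 -0.07]
side 22
108 [35, 33, 37, 44, 51, 60, 63]
112 [36, 33, 37, 45, 51, 61, 64]
116 [43, 40, 42, 45, 52, 62, 67]
120 [54, 48, 47, 48, 53, 63, 73]
124 [69, 57, 52, 53, 58, 70, 84]
128 [92, 72, 61, 60, 67, 83, 105]
132 [115, 91, 73, 67, 77, 99, 120]
136 [130, 116, 90, 73, 84, 109, 128]
140 [135, 132, 114, 95, 100, 120, 132]
144 [138, 141, 139, 127, 123, 130, 136]
148 [142, 146, 148, 146, 143, 139, 139]
152 [147, 147, 149, 150, 148, 145, 143]
156 [137, 143, 142, 145, 148, 148, 147]
side 34
108 [42, 38, 33, 34, 41, 47, 56]
112 [42, 37, 33, 34, 41, 47, 56]
116 [44, 37, 33, 34, 41, 48, 57]
120 [49, 40, 35, 36, 42, 49, 58]
124 [60, 48, 42, 42, 46, 50, 59]
128 [85, 63, 52, 49, 47, 52, 61]
132 [111, 85, 65, 56, 54, 58, 69]
136 [129, 110, 82, 68, 61, 66, 82]
140 [133, 126, 108, 85, 69, 72, 94]
144 [134, 134, 127, 106, 82, 81, 103]
148 [135, 135, 136, 131, 109, 103, 118]
152 [134, 138, 141, 143, 137, 131, 133]
156 [134, 142, 146, 148, 149, 147, 142]
tip
114 [45, 41, 40, 44, 43, 44, 46]
118 [45, 45, 42, 41, 36, 44, 46]
122 [43, 44, 32, 37, 40, 46, 49]
126 [49, 49, 40, 39, 42, 48, 71]
130 [78, 45, 40, 43, 44, 60, 112]
134 [117, 85, 39, 37, 51, 101, 130]
138 [129, 123, 65, 35, 81, 127, 133]
142 [119, 123, 96, 80, 121, 130, 128]
```

Request:
servo_tool:
  moves:
    - [[0, 0, 0.01, 0], [0, 0, 0.01, 0], [0, 0, 0.01, 0], [0, 0, 0.01, 0], [0, 0, 0, 0]]

```text
time_s: 30.85
eef_pos: [544.4, -95.5, 36.8]
orientation: [0.111, 0.994, -0.0, 0.001]
ft_force: [-2.9, -0.1, 0.6]
gripper_width: 17.5
grip_force: 26.4
```

Request:
servo_tool:
  moves:
    - [[0, 0, 0.01, 0], [0, 0, 0.01, 0], [0, 0, 0.01, 0], [0, 0, 0, 0], [0, 0, 0, 0]]

```text
time_s: 31.27
eef_pos: [543.3, -95.3, 33.2]
orientation: [0.111, 0.994, 0.0, -0.0]
ft_force: [-3.4, 0.9, 1.5]
gripper_width: 17.5
grip_force: 26.5
```

Request:
servo_tool:
  moves:
    - [[0, 0, 0.01, 0], [0, 0, 0.01, 0], [0, 0, 0, 0], [0, 0, 0, 0], [0, 0, 0, 0]]

```text
time_s: 31.68
eef_pos: [543.1, -95.3, 31.1]
orientation: [0.111, 0.994, 0.0, -0.0]
ft_force: [-3.3, 0.6, 0.9]
gripper_width: 17.5
grip_force: 26.6
```

Request:
servo_tool:
  moves:
    - [[0, 0, 0.01, 0], [0, 0, 0, 0], [0.02, 0, 0, 0], [0.02, 0, 0, 0], [0, 0, 0, 0]]

```text
time_s: 32.1
eef_pos: [539.6, -94.5, 30.4]
orientation: [0.111, 0.994, -0.0, 0.0]
ft_force: [-2.8, -0.1, 1.9]
gripper_width: 17.7
grip_force: 26.6
```

Request:
servo_tool:
  moves:
    - [[0.01, 0, 0, 0], [0.01, 0, 0, 0], [0, 0, 0, 0], [0, 0, 0, 0], [0, 0, 0, 0]]

```text
time_s: 32.52
eef_pos: [537.6, -94.1, 30.4]
orientation: [0.111, 0.994, -0.0, 0.0]
ft_force: [-2.4, -0.1, 1.7]
gripper_width: 17.8
grip_force: 26.6
```

Request:
servo_tool:
  moves:
    - [[0.01, 0, 0, 0], [0.01, 0, 0, 0], [0, 0, 0, 0], [0, 0, 0, 0], [0, 0, 0, 0]]

```text
time_s: 32.93
eef_pos: [535.6, -93.6, 30.4]
orientation: [0.111, 0.994, -0.0, 0.0]
ft_force: [-2.4, 1.5, 1.3]
gripper_width: 17.5
grip_force: 26.6
```

Request:
servo_tool:
  moves:
    - [[0.01, 0, 0.01, 0], [0, 0, 0, 0], [0.01, 0, 0, 0], [0, 0, 0, 0], [0, 0, 0, 0]]

```text
time_s: 33.35
eef_pos: [535.5, -93.6, 30.3]
orientation: [0.111, 0.994, -0.0, 0.002]
ft_force: [0.2, 0.0, 5.5]
gripper_width: 17.4
grip_force: 27.0
```

Request:
servo_tool:
  moves:
    - [[0.01, 0, 0, 0], [0, 0, 0, 0], [0.01, 0, 0, 0], [0, 0, 0, 0], [0, 0, 0, 0]]

```text
time_s: 33.77
eef_pos: [534.3, -93.1, 30.2]
orientation: [0.111, 0.994, -0.0, 0.003]
ft_force: [3.8, -1.1, 4.3]
gripper_width: 17.4
grip_force: 26.9
```

Request:
servo_tool:
  moves:
    - [[-0.005, 0, -0.005, 0], [0, 0, 0, 0], [0, 0, 0, 0], [0, 0, 0, 0], [0, 0, 0, 0]]

```text
time_s: 34.18
eef_pos: [534.1, -93.1, 30.2]
orientation: [0.111, 0.994, -0.0, 0.002]
ft_force: [5.7, -1.2, 1.6]
gripper_width: 17.5
grip_force: 26.7
```

Request:
servo_tool:
  moves:
    - [[0, 0, 0, 0], [0, 0, 0, 0], [0, 0, 0, 0], [0, 0, 0, 0], [0, 0, 0, 0]]
  claw: 0.2

```text
time_s: 34.6
eef_pos: [530.5, -92.6, 28.9]
orientation: [0.111, 0.994, 0.0, -0.001]
ft_force: [0.7, -0.4, 0.5]
gripper_width: 51.2
grip_force: 0.0
```

Request:
servo_tool:
  moves:
    - [[0, 0, -0.1, 0], [0, 0, -0.15, 0], [0, 0, -0.15, 0], [0, 0, -0.1, 0], [0, 0, 0, 0]]

```text
time_s: 35.02
eef_pos: [534.3, -93.2, 82.7]
orientation: [0.111, 0.994, 0.0, 0.003]
ft_force: [0.8, 0.5, -0.0]
gripper_width: 51.7
grip_force: 0.0
```

Request:
servo_tool:
  moves:
    - [[0, 0, 0, 0], [0, 0, 0, 0], [0, 0, 0, 0], [0, 0, 0, 0], [0, 0, 0, 0]]

```text
time_s: 35.43
eef_pos: [531.4, -92.8, 79.0]
orientation: [0.111, 0.994, -0.0, -0.001]
ft_force: [0.3, -0.2, -0.1]
gripper_width: 51.5
grip_force: 0.0
```

```bash
python3 - <<'E'
from heel import *
import pickle
c=r.get_calibration("wrist");im=r.snapshot("wrist")[:,:,::-1].copy();s=r.read_state()
print(s["time_s"],s["eef_pos"],yaw(s),s["ft_force"],s["gripper_width"])
cv2.imwrite("pics/w13.png",im);pickle.dump(c,open("c13.pkl","wb"))
m=(im.max(2)<45).astype(np.uint8);m[:, :240]=0;m[:,330:]=0
n,l,st,ce=cv2.connectedComponentsWithStats(m);print(st)
u=np.array([.9753,-.2207])
print("tip");t=along("top",12,u,114,150,step=4,ws=(-12,-8,-4,0,4,8,12));cv2.imwrite("pics/t13.png",t)
p,L=edges(c,im,(60,200),(60,200),250,315)
h=cv2.cvtColor(im,cv2.COLOR_BGR2HSV)
for v in range(0,60,4): print(v,h[v,250:318:4,1].tolist())
E
```

```text
35.4833 [531.57 -92.78  79.12] 77.29566998096654 [-0.32  0.36  0.08] 51.02189306694764
[[     0      0    560    420 228601]
 [   265    226     34     85   2636]
 [   240    373     90     47   3963]]
tip
114 [42, 40, 31, 38, 42, 43, 45]
118 [39, 46, 40, 38, 41, 45, 48]
122 [41, 42, 29, 35, 37, 46, 49]
126 [46, 44, 31, 35, 42, 46, 65]
130 [80, 46, 39, 37, 42, 61, 111]
134 [117, 79, 36, 33, 45, 108, 127]
138 [126, 125, 62, 41, 80, 128, 133]
142 [132, 121, 96, 90, 122, 131, 127]
146 [115, 97, 112, 125, 127, 128, 129]
line 447.6579 -125.31767 heading -55.816223 n 47 res 0.10688895693599053
line 487.21414 -18.260069 heading 30.140299 n 47 res 0.10883102463236725
corner [406.7  -65.01]
0 [124, 125, 128, 131, 129, 125, 132, 44, 147, 142, 135, 133, 133, 133, 129, 126, 131]
4 [126, 128, 131, 131, 124, 125, 147, 44, 37, 72, 143, 132, 133, 132, 129, 129, 126]
8 [128, 129, 131, 126, 124, 141, 52, 28, 34, 32, 73, 141, 132, 132, 131, 131, 131]
12 [131, 131, 126, 124, 139, 95, 29, 28, 30, 34, 38, 104, 141, 131, 132, 131, 132]
16 [133, 128, 124, 139, 127, 16, 10, 12, 12, 12, 19, 17, 156, 139, 131, 133, 132]
20 [128, 123, 137, 146, 80, 15, 12, 13, 10, 10, 19, 20, 61, 140, 138, 132, 131]
24 [124, 135, 138, 98, 52, 15, 10, 10, 12, 12, 19, 20, 51, 110, 149, 136, 132]
28 [130, 142, 114, 52, 54, 17, 10, 12, 12, 13, 19, 17, 47, 46, 111, 140, 133]
32 [144, 145, 54, 53, 45, 17, 12, 12, 10, 13, 19, 20, 51, 48, 46, 142, 139]
36 [140, 53, 55, 48, 47, 17, 10, 12, 12, 13, 21, 20, 54, 46, 48, 47, 149]
40 [50, 52, 50, 48, 45, 17, 10, 12, 12, 13, 21, 22, 53, 49, 50, 48, 48]
44 [50, 46, 45, 48, 47, 17, 10, 13, 12, 16, 22, 24, 49, 50, 49, 47, 46]
48 [48, 45, 46, 45, 47, 15, 12, 13, 12, 16, 21, 25, 51, 47, 45, 45, 46]
52 [46, 46, 45, 47, 47, 17, 10, 15, 13, 18, 22, 27, 56, 45, 42, 46, 48]
56 [46, 46, 48, 46, 47, 17, 12, 15, 13, 18, 22, 26, 53, 47, 48, 48, 46]
```

The wrist pixels show the heel pin nested in the near corner (apex at rows −2 to 0, pin end at row 4, centred). I'll do one flatness and length check, then retreat.

```bash
python3 - <<'E'
from tilt import *
import pickle
def w(im,v):
    g=cv2.cvtColor(im,cv2.COLOR_BGR2HSV)[v:v+6,240:330,1].astype(float).mean(0);x=np.where(g<33)[0];return x[0]+240,x[-1]+240
for n in("w8","w13"):
    im=cv2.imread(f"pics/{n}.png");c=pickle.load(open(f"c{n[1:]}.pkl","rb"))
    print(n,bar(im),[w(im,v) for v in(30,80,130,180)])
u=np.array([.9753,-.2207]);C=np.array([543.2,-94])
tp=plane(c,[[282,311]],55)[0];print("grip centre s",(tp-C)@u-20)
print("heel end s",(plane(c,[[282,4]],13)[0]-C)@u,"frame corner s",(np.array([406.7,-65])-C)@u)
E
```

```text
w8 (np.float64(-2.6696669666966715), np.float64(30.031485148514843), np.float64(27.361818181818172), 100) [(np.int64(269), np.int64(295)), (np.int64(269), np.int64(294)), (np.int64(270), np.int64(294)), (np.int64(270), np.int64(294))]
w13 (np.float64(-3.859196961475872), np.float64(26.924986435160072), np.float64(23.065789473684198), 96) [(np.int64(269), np.int64(295)), (np.int64(269), np.int64(295)), (np.int64(269), np.int64(294)), (np.int64(270), np.int64(293))]
grip centre s 2.921209778474399
heel end s -138.71116566852092 frame corner s -139.52875000000003
```

Request:
servo_tool:
  moves:
    - [[0, 0, -0.2, 0], [0, 0, -0.2, 0], [0, 0, -0.2, 0], [0, 0, -0.1, 0], [0, 0, 0, 0]]

```text
time_s: 35.95
eef_pos: [534.3, -93.2, 152.4]
orientation: [0.111, 0.994, 0.0, 0.003]
ft_force: [-0.0, 0.4, -0.8]
gripper_width: 51.1
grip_force: 0.0
```

```bash
python3 - <<'E'
from station import r
print(r.read_state()["time_s"]);print(r.close_job())
E
```

```text
35.95
the job is handed in; nothing more can be done
None
```

The rule is seated flat in the longer, near–far diagonal, and the job was handed in at 36 s. The frame is out of square: the near–far diagonal seats the rule at about 282 mm (slide reading about 0.010), the left–right one at about 262 mm (about 0.030). Those lengths come from the camera images, as the slide reading itself was never read directly.

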